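Fetch the ring tray with the hook stick

ROBOT

A 6-joint arm with a two-finger parallel gripper is mounted at the origin on the work surface. World frame = base frame: x ahead of the robot, y to its left, z up, the work surface at z = 0. Lengths are in m, angles in degrees, forces in N, time in s.
With the tool pointing down it reaches from about 0.225 to 0.875 m from the base axis. Payload 3.4 kg.
Tool frame: the origin (TCP) lies at the very end of the fingers, on their centre line; the grasp point (between the pads) lies behind it (arm.grip_depth is the z of the grasp point in the tool frame, in m); z points along the fingers, y is the direction in which the jaws open and shut (so a half turn about z gives the same grasp; the last joint's range is limited). The gripper opens to 85 mm and grips with 20 to 120 N. Pads are 22 mm wide; open, the fingers measure 114 mm over their backs; the gripper's body (76 mm by 85 mm) begins 54 mm behind the grasp point. The pads swing forward as they close: fully open they stand 13 mm farther back than shut.
Start: joints at [62.395, 15.808, 86.224, -0, 77.962, -6.933], TCP at [0.203, 0.538, 0.231] pointing down, gripper open.
Joint ranges: [-165.64, 165.64], [-43.16, 119.46], [12.63, 154.43], [-67.54, 247.53], [6.08, 155.33], [-154.97, 154.97]. Speed limits (degrees/s): [147.25, 147.25, 180, 180, 180, 180].

INTERFACE

Orientations are given as a 3x3 rotation matrix whose columns are the frame's x, y, z axes.
In Python, from workcell import arm gives the robot as it stands.
- The arm moves only by the shell command python3 -m inch 'ROWS' [FORCE]. ROWS is JSON, a list of rows, each an object of numbers: "x", "y", "z": the shift along the tool's x, y, z each as a share of 1000 mm, from -1 to 1; "wx", "wy", "wz": the turn, a rotation vector about the tool's x, y, z each as a share of 30 degrees, from -1 to 1; "jaw": the opening in per cent of the stroke, from 0 (shut) to 100 (fully open). A call has 1 to 12 rows; each row shifts and turns the pose as measured when the row begins, along the tool's axes as they then stand; what a row does not reach is not made up. A row lasts 1/12 s, in which the tool goes at most 41.7 mm and 7.16 degrees, less where a joint would pass 70% of its speed; a pose out of reach is approached as far as the arm can. A call with a number of a shift or a turn outside -1 to 1 is refused whole. A call with a gripper value outside its range is refused whole. The fingers move at their own pace and stop on an object; FORCE is the grip in N (left out, the last holds). Time passes only in rows, so rows that do not move let the fingers close. It gives the time, the measured TCP pose, the force and the opening at its end, in the units of the state.
- arm.observe(): the state, without advancing time (a new reading comes with each control period).
- arm.read_camera(name): name is "scene" or "top" or "wrist"; returns the picture (420x560x3 uint8, red, green, blue); there is no depth.
- arm.camera_info(name): a dict with "fx", "fy", "cx", "cy" (pixels), "rvec" (rotation vector, rad) and "tvec" (3), from world to camera coordinates, as OpenCV has them. Camera axes: x right, y down, z forward; pixel columns grow to the right and rows downward; lengths in m; the calibration is good to about 2 mm. A picture is of the moment at which its call begins: read the wrist's pose just before it. camera_info takes no time and is no camera call; for the wrist camera it gives the pose at the moment of the call.
- arm.sign_off(): hands the job in, once; it reports no verdict.
The state is a dict: "time_s": time; "joint_positions": joint angles; "qvel": joint speeds; "tau": joint torques, N m; "position": TCP position; "tcp_rot": TCP orientation; "ft_force": force on the tool from outside, world axes, zero at the start; "torque": the same for the moment, N m; "grip_width": finger opening in m.
Only numpy, scipy, OpenCV 4.12 (cv2) and the standard library are available. Lean on these libraries where they do the work, as an engineer would, in place of code of your own. Each camera call takes 0.05 s, during which the arm holds its last target. There are 200 camera calls.

TASK

In the day room, take the hooked rod from its stand, reach under the shelf with it, catch the eye of the tray that holds the white plastic rings and pull that tray out with the rod until its whole eye stands clear in front of the shelf's edge. Then hang the rod back upright in its stand, flange resting on the two prongs. Do not touch that tray with the gripper or the arm, leave the other two trays in and do not disturb anything else on the table.

Things in the scene. Friction and masses are not known exactly. Their poses are not given: they have to be found in the camera images.
- rod_grip (a point): Hooked rod (120 g), at first hanging upright in the stand: centre of its square wooden handle (24 x 24 mm, 65 mm high). z up along the rod; the hook turns to -x. Below the handle: round flange (34 mm dia, 5 mm thick, underside 37.5 mm below this point), then a straight steel shaft 8 mm thick down to a bend 177.5 mm below this point.
- rod_flange (a point): Centre of the underside of the rod's flange, which rests on the stand's prongs; axes as the rod.
- rod_tip (a point): End of the rod's hook (centre of its round end). From the bend, a straight tip 26 mm long and 8 mm thick turns 60 degrees off the shaft's downward line towards the rod's -x: this point is 22.5 mm to -x of the rod's axis and 190.5 mm below the handle's centre. Axes as the rod.
- stand_seat (a point): Steel rod stand (fixed, left or right): centre of the seat, on top of two level prongs 190 mm above the table, along the stand's x, 16 mm wide, 18 mm apart; mouth open to -x, 30 mm from here, each prong ending in a lip 7 mm high. Post face 40 mm to +x, no higher than the prongs. Base 12 mm thick, x -45 to 85 mm, y +-55 mm. Nothing above the prongs.
- tray_rings (a joint): How far the tray with the white plastic rings has been pulled out (m): 0 fully in, 0.16 at its stop; starts between 0 and 0.025. It slides level along its own -x (towards the front of the shelf) against about 1.5 N of friction and stays where it is left.
- rings_eye (a point): Centre of the pull eye of the tray of white rings; moves with it. A level, fixed steel ring: bar 8 mm thick, its middle 32 mm above the table, 36 mm clear inside, 52 mm outside, centre 28 mm in front of the tray's front wall. With the joint at 0 it is 67 mm behind the shelf's front edge. x points inward under the shelf; -x is the pulling direction.
- bay_rings: Runner plate (4 mm thick) and on it the tray of rings: open plywood tray 200 long x 100 wide, rim 46 mm above the table, the three trays alike but for contents; their rear parts show behind the shelf, contents seen from above. Origin on the table, 5 mm behind the outer face of the front wall of the tray when fully in.
- blocks_eye (a point): Centre of the same eye on the tray of wooden blocks (leave alone).
- balls_eye (a point): Centre of the same eye on the tray of wooden balls (leave alone).
- shelf: White fixed bridge shelf over the three trays: origin on the table under its middle. Board 440 wide (y), from 100 mm to -x (its front edge) to 30 mm to +x of the origin, underside 180 mm, top 198 mm above the table; side panels at y +-213 mm. Open front and back. Flat boxes lie on it, at x > -57 mm, up to 22 mm high. Trays at y -118, 0, 118 mm in any order.
- plant: Plant in a terracotta pot (fixed, on the side opposite to the stand), 110 mm dia, about 160 mm high over the leaves; origin under its centre.
- mug: Bystander: white mug, 76 dia x 85 high, handle to its +y; origin at the centre of its underside.
- jar: Bystander: glass jar, 60 dia x 90 high; origin at the centre of its underside.
- ring_a: Bystander: loose plastic ring lying flat, 56 outer dia x 6 high; origin at the centre of its underside.
- ring_b: Bystander: loose plastic ring lying flat, 44 outer dia x 6 high; origin at the centre of its underside.
- cards: Bystander: card box, 95 x 65 x 22 high; origin at the centre of its underside.
- lotion: Bystander: lotion bottle, 60 dia x 170 high; origin at the centre of its underside.
- cup: Bystander: drinking cup, 72 dia x 90 high; origin at the centre of its underside.
Mind the look-alikes: they are no part of the job. What is shaped like the part that bears stand_seat but yellow is not meant.

How it is judged (in metres and radians):
On the way, in this order (a step that is already met when the one before it is completed fails the run):
1. the rod is off its stand, more than 8 cm from its seat (distance between rod_flange and stand_seat above 0.08 m), for 0.1 s.
2. the hook tip is in the eye of the tray of rings, below the top of its bar and within 24 mm of its centre sideways (horizontal distance between rod_tip and rings_eye below 0.024 m and z of rod_tip in the frame of rings_eye below 0.002 m), for 0.1 s.
3. the tray of rings has been pulled out past 90 mm with the hook still in its eye (value of joint tray_rings above 0.09 m and distance between rod_tip and rings_eye below 0.04 m), for 0.1 s.
At the end, for the whole second after the job is handed in: The tray of rings is out by at least 90 mm (its whole eye in front of the shelf's edge) and at rest; the rod hangs in its stand, flange within 20 mm of the seat's centre and within 5 mm of the prongs' top, upright within 0.12 rad; the other two trays have not moved by 15 mm (value of joint tray_rings above 0.09 m and horizontal distance between rod_flange and stand_seat below 0.02 m and z of rod_flange in the frame of stand_seat between -0.004 and 0.005 m and angle between rod_flange's own z axis and vertical below 0.12 rad and distance of each of blocks_eye, balls_eye from where it was at the start of the episode below 0.015 m and velocity of joint tray_rings below 0.01 m/s); the robot touches nothing.
It fails at once if gripper or arm touches the tray of rings (contact force between any of the fingers, the arm and bay_rings above 0.5 N).
It fails at once if another tray is moved by more than 15 mm (distance of any of blocks_eye, balls_eye from where it was at the start of the episode above 0.015 m).
It fails at once if a bystander is moved by more than 30 mm (distance of any of mug, jar, ring_a, ring_b, cards, lotion, cup from where it was at the start of the episode above 0.03 m).
It also fails if it takes over 64 s, if anything falls off the work surface, if the arm or the gripper's body presses on something with over 40 N, if the wrist force passes 120 N, or if a joint passes its speed limit or range.

## Working session

There is one attempt and no reset: what is moved stays moved. The work goes in short steps, Python scripts to look and compute and a shell command to move; the robot and the scene stay as the last step left them, time stands still between calls to the robot, and variables do not carry over. Pictures are saved under pics/ and viewed, about 8 in all and at most 12, crops included, and the job is handed in when it is done.

```bash
mkdir -p pics; ls; python3 - <<'E'
from workcell import arm
import cv2
s=arm.observe();print(s,arm.grip_depth)
for n in("scene","top"):
    im=arm.read_camera(n);cv2.imwrite(f"pics/{n}0.png",cv2.resize(im[:,:,::-1],(800,600),interpolation=cv2.INTER_CUBIC));print(n,arm.camera_info(n))
    cv2.imwrite(f"{n}_raw.png",im[:,:,::-1])
E
```

```text
pics
{'time_s': 0.0, 'joint_positions': array([ 6.23949805e+01,  1.58473701e+01,  8.62968815e+01,  1.16124657e-04,
        7.79614208e+01, -6.93333280e+00]), 'qvel': array([ 0.03812608,  0.00137762,  0.06085924, -0.04597711, -0.06306702,
       -0.03687258]), 'tau': array([-7.97299890e-05, -4.16768610e+01, -2.45805395e+01, -6.65478910e-04,
        1.07894756e-02, -2.39143297e-06]), 'position': array([0.20273994, 0.5374957 , 0.23043066]), 'tcp_rot': array([[-9.35618344e-01,  3.53012154e-01, -8.56370959e-04],
       [ 3.53013122e-01,  9.35616945e-01, -1.63345937e-03],
       [ 2.24604169e-04, -1.83060474e-03, -9.99998299e-01]]), 'ft_force': array([-0.10969511, -0.03157258,  0.77798487]), 'torque': array([-0.01398193,  0.02952906,  0.01187093]), 'grip_width': 0.085428371066484} -0.0187
scene {'fx': 523.5431409108663, 'fy': 523.5431409108663, 'cx': 280.8209496894425, 'cy': 210.70053882718923, 'rvec': array([ 1.12948109,  2.7468955 , -0.46534538]), 'tvec': array([ 0.38037866, -0.19866407,  1.61628236])}
top {'fx': 488.8132177653718, 'fy': 488.8132177653718, 'cx': 282.9443484723406, 'cy': 204.22727103456742, 'rvec': array([ 2.17509921, -2.13510285,  0.13707391]), 'tvec': array([-0.07792504,  0.47387789,  1.4321134 ])}
```

View pics/scene0.png

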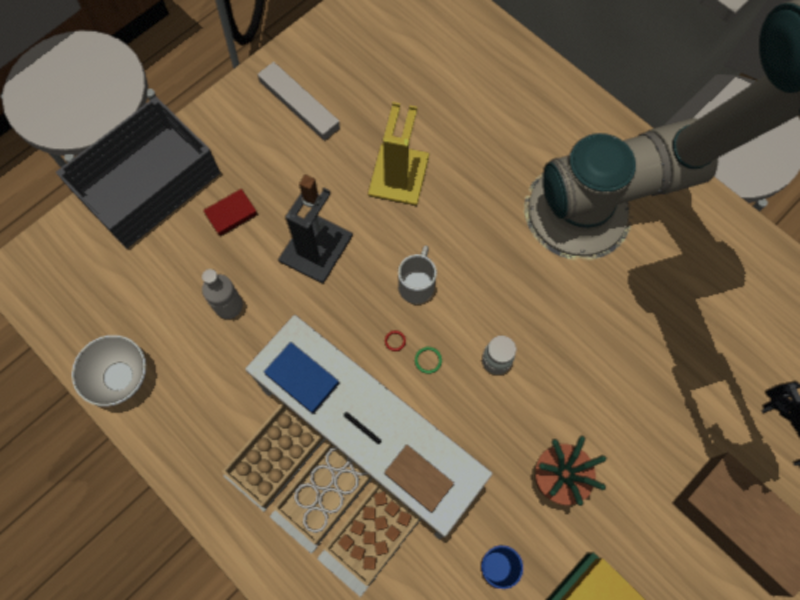

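View pics/top0.png

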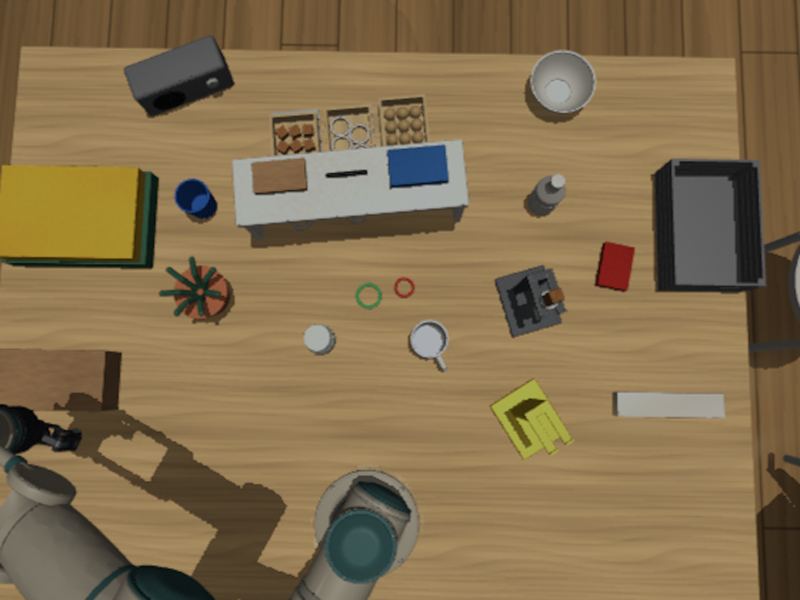

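Scene view: dark (steel) stand with rod at about (310,225), while the yellow look-alike is at (400,160). Rings are in the middle tray at (325,490), between balls at (270,455) and blocks at (375,530). Top view: dark stand at (535,298), middle tray with white rings at (350,130). I'll confirm in one enlarged composite.

```bash
python3 - <<'E'
import cv2,numpy as np
def crop(f,x,y,w,h,k):
    im=cv2.resize(cv2.imread(f)[y:y+h,x:x+w],None,fx=k,fy=k,interpolation=cv2.INTER_CUBIC)
    for i in range(0,w,10):
        cv2.line(im,(i*k,0),(i*k,6),(0,0,255),1)
        if i%20==0: cv2.putText(im,str(x+i),(i*k,16),0,.35,(0,0,255),1)
    for j in range(0,h,10):
        cv2.line(im,(0,j*k),(6,j*k),(0,0,255),1)
        if j%20==0: cv2.putText(im,str(y+j),(8,j*k+4),0,.35,(0,0,255),1)
    return im
a=crop("scene_raw.png",185,115,80,60,5) if 0 else crop("scene_raw.png",185,118,66,80,5)
b=crop("top_raw.png",340,175,66,80,5)
c=crop("top_raw.png",150,60,200,120,4)
top=np.hstack([a,b]);cv2.imwrite("pics/stand.png",top);cv2.imwrite("pics/shelf.png",c);print(top.shape,c.shape)
E
```

```text
(400, 660, 3) (480, 800, 3)
```

View pics/stand.png

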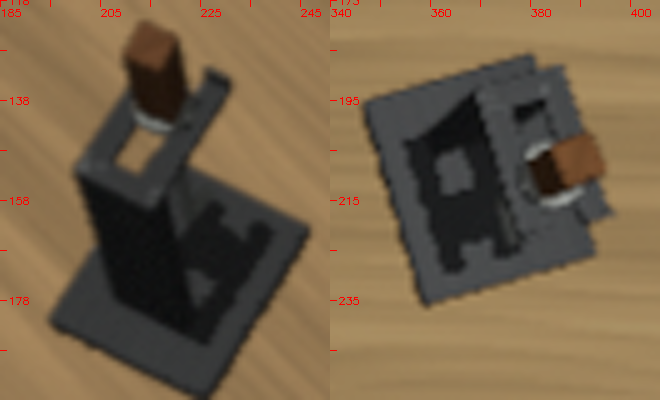

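View pics/shelf.png

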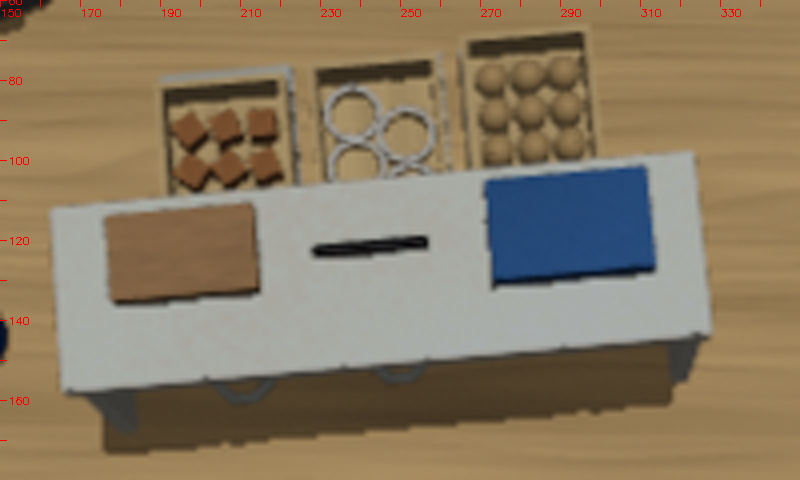

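```bash
cat > h.py <<'E'
import numpy as np,cv2
from workcell import arm
def ray(n,px):
    c=arm.camera_info(n);R=cv2.Rodrigues(np.array(c["rvec"]))[0];t=np.array(c["tvec"])
    o=-R.T@t;d=R.T@np.array([(px[0]-c["cx"])/c["fx"],(px[1]-c["cy"])/c["fy"],1.]);return o,d
def at(n,px,z):
    o,d=ray(n,px);return o+d*(z-o[2])/d[2]
def proj(n,P):
    c=arm.camera_info(n);K=np.array([[c["fx"],0,c["cx"]],[0,c["fy"],c["cy"]],[0,0,1]])
    return cv2.projectPoints(np.atleast_2d(np.array(P,float)),np.array(c["rvec"]),np.array(c["tvec"]),K,None)[0].reshape(-1,2)
E
python3 - <<'E'
from h import *
np.set_printoptions(precision=4,suppress=True)
T=lambda u,v:(340+(u-330)/5,175+v/5); S=lambda u,v:(185+u/5,118+v/5)
print("base top cam");[print(at("top",T(*p),.012)) for p in[(427,304),(365,102),(537,57),(597,252)]]
print("base scene");[print(at("scene",S(*p),.012)) for p in[(50,322),(207,397),(310,230)]]
print("prongs scene z.19");[print(at("scene",S(*p),.19)) for p in[(77,172),(152,203),(115,160),(143,172)]]
print("handle top face top cam z.2925");[print(at("top",T(*p),.2925)) for p in[(548,142),(595,133),(606,175),(560,189)]]
print("scene");[print(at("scene",S(*p),.2925)) for p in[(127,40),(147,20),(179,37),(158,60)]]
H=lambda u,v:(150+u/4,60+v/4)
print("shelf");[print(at("top",H(*p),.198)) for p in[(64,391),(710,335),(694,153),(50,208)]]
print("shelf scene");[print(at("scene",(p[0]*.7,p[1]*.7),.198)) for p in[(295,318),(490,474),(443,534),(247,370)]]
print("eye fronts z.032");[print(at("top",H(*p),.032)) for p in[(243,404),(401,383)]]
print("tray rear corners z.046")
[print(at("top",H(*p),.046)) for p in [(160,84),(279,76),(315,70),(432,60),(467,40),(586,30)]]
E
```

```text
base top cam
[ 0.3862 -0.3006  0.012 ]
[ 0.5082 -0.2631  0.012 ]
[ 0.5379 -0.3677  0.012 ]
[ 0.4195 -0.403   0.012 ]
base scene
[ 0.541  -0.3576  0.012 ]
[ 0.507  -0.2569  0.012 ]
[ 0.3895 -0.2925  0.012 ]
prongs scene z.19
[ 0.5037 -0.3386  0.19  ]
[ 0.4876 -0.2972  0.19  ]
[ 0.4846 -0.3297  0.19  ]
[ 0.4787 -0.3139  0.19  ]
handle top face top cam z.2925
[ 0.4482 -0.3163  0.2925]
[ 0.4531 -0.3394  0.2925]
[ 0.4325 -0.3446  0.2925]
[ 0.4252 -0.322   0.2925]
scene
[ 0.4605 -0.3286  0.2925]
[ 0.4458 -0.3299  0.2925]
[ 0.4408 -0.3116  0.2925]
[ 0.457  -0.3095  0.2925]
shelf
[0.5734 0.2461 0.198 ]
[ 0.6199 -0.1862  0.198 ]
[ 0.7465 -0.1744  0.198 ]
[0.6997 0.2617 0.198 ]
shelf scene
[ 0.6252 -0.1784  0.198 ]
[0.5781 0.2485 0.198 ]
[0.7011 0.2598 0.198 ]
[ 0.7473 -0.1664  0.198 ]
eye fronts z.032
[0.6027 0.1515 0.032 ]
[0.6211 0.0326 0.032 ]
tray rear corners z.046
[0.8478 0.2221 0.046 ]
[0.8559 0.1313 0.046 ]
[0.8612 0.104  0.046 ]
[0.8708 0.0146 0.046 ]
[ 0.8873 -0.0118  0.046 ]
[ 0.8971 -0.1029  0.046 ]
```

```bash
R='{"x":-0.0203,"y":-0.0305,"z":-0.009}'; python3 -m inch '[{"x":-0.0203,"y":-0.0305,"z":-0.009},{"x":-0.0203,"y":-0.0305,"z":-0.009},{"x":-0.0203,"y":-0.0305,"z":-0.009},{"x":-0.0203,"y":-0.0305,"z":-0.009},{"x":-0.0203,"y":-0.0305,"z":-0.009},{"x":-0.0203,"y":-0.0305,"z":-0.009},{"x":-0.0203,"y":-0.0305,"z":-0.009},{"x":-0.0203,"y":-0.0305,"z":-0.009},{"x":-0.0203,"y":-0.0305,"z":-0.009},{"x":-0.0203,"y":-0.0305,"z":-0.009},{"x":-0.0203,"y":-0.0305,"z":-0.009},{"x":-0.0203,"y":-0.0305,"z":-0.009}]'
python3 - <<'E'
from h import *
T=lambda u,v:(340+(u-330)/5,175+v/5); S=lambda u,v:(185+u/5,118+v/5)
print(np.mean([at("top",T(*p),.26) for p in[(548,142),(595,133),(606,175),(560,189)]],0),np.mean([at("scene",S(*p),.26) for p in[(127,40),(147,20),(179,37),(158,60)]],0))
E
```

```text
[ 0.44386515 -0.33763106  0.26      ] [ 0.44159969 -0.33548555  0.26      ]invalid input at $[0]: expected keys x, y, z, wx, wy, wz, jaw
```

```bash
python3 -m inch '[{"x":-0.0203,"y":-0.0305,"z":-0.009,"wx":0,"wy":0,"wz":0,"jaw":100},{"x":-0.0203,"y":-0.0305,"z":-0.009,"wx":0,"wy":0,"wz":0,"jaw":100},{"x":-0.0203,"y":-0.0305,"z":-0.009,"wx":0,"wy":0,"wz":0,"jaw":100},{"x":-0.0203,"y":-0.0305,"z":-0.009,"wx":0,"wy":0,"wz":0,"jaw":100},{"x":-0.0203,"y":-0.0305,"z":-0.009,"wx":0,"wy":0,"wz":0,"jaw":100},{"x":-0.0203,"y":-0.0305,"z":-0.009,"wx":0,"wy":0,"wz":0,"jaw":100},{"x":-0.0203,"y":-0.0305,"z":-0.009,"wx":0,"wy":0,"wz":0,"jaw":100},{"x":-0.0203,"y":-0.0305,"z":-0.009,"wx":0,"wy":0,"wz":0,"jaw":100},{"x":-0.0203,"y":-0.0305,"z":-0.009,"wx":0,"wy":0,"wz":0,"jaw":100},{"x":-0.0203,"y":-0.0305,"z":-0.009,"wx":0,"wy":0,"wz":0,"jaw":100},{"x":-0.0203,"y":-0.0305,"z":-0.009,"wx":0,"wy":0,"wz":0,"jaw":100},{"x":-0.0203,"y":-0.0305,"z":-0.009,"wx":0,"wy":0,"wz":0,"jaw":100}]'
```

```text
time_s: 1.1
position: [0.3009, 0.097, 0.3361]
tcp_rot: [[-0.941, 0.337, -0.008], [0.337, 0.941, -0.01], [0.004, -0.012, -1.0]]
ft_force: [0.9, 0.6, -0.2]
grip_width: 0.0854
```

```bash
python3 -m inch '[{"x":-0.021,"y":-0.0325,"z":-0.006,"wx":0,"wy":0,"wz":0,"jaw":100},{"x":-0.021,"y":-0.0325,"z":-0.006,"wx":0,"wy":0,"wz":0,"jaw":100},{"x":-0.021,"y":-0.0325,"z":-0.006,"wx":0,"wy":0,"wz":0,"jaw":100},{"x":-0.021,"y":-0.0325,"z":-0.006,"wx":0,"wy":0,"wz":0,"jaw":100},{"x":-0.021,"y":-0.0325,"z":-0.006,"wx":0,"wy":0,"wz":0,"jaw":100},{"x":-0.021,"y":-0.0325,"z":-0.006,"wx":0,"wy":0,"wz":0,"jaw":100},{"x":-0.021,"y":-0.0325,"z":-0.006,"wx":0,"wy":0,"wz":0,"jaw":100},{"x":-0.021,"y":-0.0325,"z":-0.006,"wx":0,"wy":0,"wz":0,"jaw":100},{"x":-0.021,"y":-0.0325,"z":-0.006,"wx":0,"wy":0,"wz":0,"jaw":100},{"x":-0.021,"y":-0.0325,"z":-0.006,"wx":0,"wy":0,"wz":0,"jaw":100}]' >/dev/null;  python3 -m inch '[{"x":0,"y":0,"z":0,"wx":0,"wy":0,"wz":0.23,"jaw":100},{"x":0,"y":0,"z":0,"wx":0,"wy":0,"wz":0.23,"jaw":100},{"x":0,"y":0,"z":0,"wx":0,"wy":0,"wz":0.23,"jaw":100},{"x":0,"y":0,"z":0,"wx":0,"wy":0,"wz":0.23,"jaw":100},{"x":0,"y":0,"z":0,"wx":0,"wy":0,"wz":0.23,"jaw":100},{"x":0,"y":0,"z":0,"wx":0,"wy":0,"wz":0.23,"jaw":100},{"x":0,"y":0,"z":0,"wx":0,"wy":0,"wz":0.23,"jaw":100},{"x":0,"y":0,"z":0,"wx":0,"wy":0,"wz":0.23,"jaw":100}]'
python3 - <<'E'
from h import *
c=arm.camera_info("wrist");R=cv2.Rodrigues(np.array(c["rvec"]))[0];print(c["fx"],-R.T@c["tvec"],R[2])
im=arm.read_camera("wrist");cv2.imwrite("pics/w1.png",cv2.resize(im[:,:,::-1],(800,600)));print(arm.observe()["joint_positions"])
P=[[.443,-.3365,.26],[.443-.0165,-.3365-.005,.037+.0]]
print(proj("wrist",P)/.7)
E
```

```text
time_s: 2.6
position: [0.3852, -0.3098, 0.3949]
tcp_rot: [[-0.218, 0.976, -0.012], [0.976, 0.218, -0.002], [0.0, -0.012, -1.0]]
ft_force: [0.1, -0.2, 0.3]
grip_width: 0.0855
311.03721999712263 [ 0.36907697 -0.22573767  0.53896117] [ 0.06184846 -0.32270596 -0.94447638]
[-46.445431     6.09741297  76.23170273  -0.58749376  98.03725964
 -58.92661861]
[[471.85332664 343.06362047]
 [428.43291164 265.41172352]]
```

View pics/w1.png

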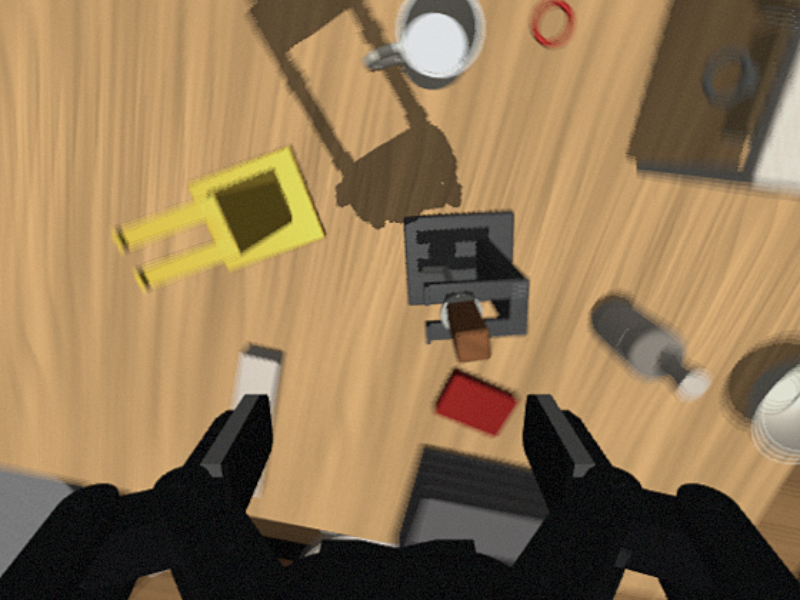

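```bash
python3 - <<'E'
import cv2
im=cv2.imread("pics/w1.png")[190:380,390:550]
im=cv2.convertScaleAbs(im,alpha=1.8,beta=20)
cv2.imwrite("pics/w1c.png",cv2.resize(im,None,fx=3,fy=3,interpolation=cv2.INTER_CUBIC))
E
```

```text
(no output)
```

View pics/w1c.png

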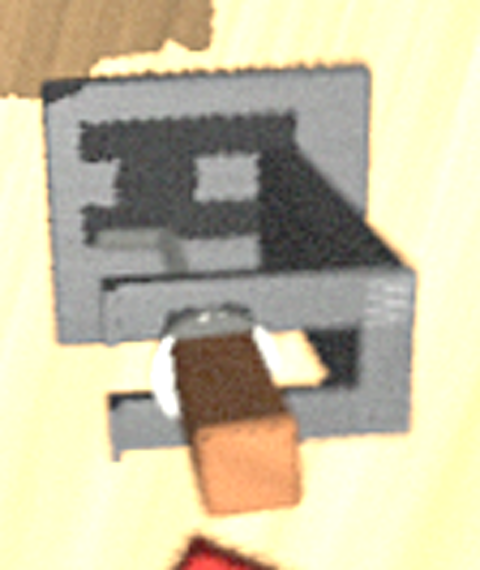

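```bash
python3 - <<'E'
from h import *
W=lambda u,v:((390+u/3)*.7,(190+v/3)*.7)
def yaw(a,b,z):
    p,q=at("wrist",W(*a),z),at("wrist",W(*b),z);d=q-p;return p[:2].round(4),q[:2].round(4),np.degrees(np.arctan2(d[1],d[0])).round(1)
print(yaw((115,452),(410,432),.19),yaw((103,285),(412,268),.19),yaw((45,342),(43,90),.012),yaw((45,80),(368,68),.012))
print(yaw((190,427),(298,421),.26),yaw((208,515),(300,507),.26),yaw((190,427),(208,515),.26))
print(at("wrist",W(100,238),.037),arm.observe()["position"])
print(np.mean([at("wrist",W(*p),.26) for p in[(190,427),(298,421),(208,515),(300,507)]],0))
E
```

```text
(array([ 0.4247, -0.3703]), array([ 0.5045, -0.3461]), np.float64(16.9)) (array([ 0.4097, -0.3229]), array([ 0.4902, -0.3   ]), np.float64(15.9)) (array([ 0.4125, -0.4019]), array([ 0.3887, -0.3001]), np.float64(103.2)) (array([ 0.3886, -0.2962]), array([ 0.5102, -0.2645]), np.float64(14.6))
(array([ 0.4286, -0.3316]), array([ 0.452 , -0.3249]), np.float64(16.1)) (array([ 0.4383, -0.352 ]), array([ 0.4585, -0.3453]), np.float64(18.3)) (array([ 0.4286, -0.3316]), array([ 0.4383, -0.352 ]), np.float64(-64.6))
[ 0.42183099 -0.34733613  0.037     ] [ 0.38520902 -0.30980378  0.39481391]
[ 0.44435286 -0.33844716  0.26      ]
```

```bash
python3 -m inch '[{"x":0,"y":0,"z":0,"wx":0,"wy":0,"wz":-0.14,"jaw":100},{"x":0,"y":0,"z":0,"wx":0,"wy":0,"wz":0,"jaw":100},{"x":-0.022,"y":0.0243,"z":0,"wx":0,"wy":0,"wz":0,"jaw":100},{"x":-0.022,"y":0.0243,"z":0,"wx":0,"wy":0,"wz":0,"jaw":100},{"x":0,"y":0,"z":0.035,"wx":0,"wy":0,"wz":0,"jaw":100},{"x":0,"y":0,"z":0.035,"wx":0,"wy":0,"wz":0,"jaw":100},{"x":0,"y":0,"z":0,"wx":0,"wy":0,"wz":0,"jaw":100}]'
```

```text
time_s: 3.23
position: [0.4467, -0.3397, 0.3233]
tcp_rot: [[-0.294, 0.956, -0.008], [0.956, 0.294, -0.006], [-0.003, -0.01, -1.0]]
ft_force: [-1.1, -0.6, -0.5]
grip_width: 0.0854
```

```bash
python3 -m inch '[{"x":0.002,"y":-0.002,"z":0.02,"wx":0,"wy":0,"wz":0,"jaw":100},{"x":0,"y":0,"z":0.03,"wx":0,"wy":0,"wz":0,"jaw":100},{"x":0,"y":0,"z":0.03,"wx":0,"wy":0,"wz":0,"jaw":100},{"x":0,"y":0,"z":0.025,"wx":0,"wy":0,"wz":0,"jaw":100},{"x":0,"y":0,"z":0,"wx":0,"wy":0,"wz":0,"jaw":100}]'
```

```text
time_s: 3.65
position: [0.4446, -0.3403, 0.2204]
tcp_rot: [[-0.296, 0.955, -0.005], [0.955, 0.296, -0.01], [-0.008, -0.007, -1.0]]
ft_force: [0.0, 0.1, -0.9]
grip_width: 0.0851
```

```bash
python3 - <<'E'
from h import *
im=arm.read_camera("wrist")[210:420,80:480];cv2.imwrite("pics/w2.png",cv2.resize(im[:,:,::-1],(800,420)))
E
```

```text
(no output)
```

View pics/w2.png

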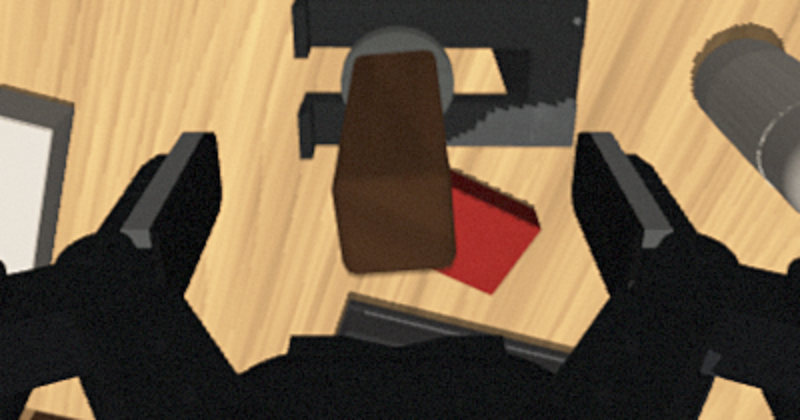

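The wrist picture shows the handle centred between the open fingers, with its top face at (395,225) and the prongs behind it. Next I lower a little and grip.

```bash
python3 -m inch '[{"x":0,"y":0,"z":0.009,"wx":0,"wy":0,"wz":0,"jaw":100},{"x":0,"y":0,"z":0,"wx":0,"wy":0,"wz":0,"jaw":0},{"x":0,"y":0,"z":0,"wx":0,"wy":0,"wz":0,"jaw":0},{"x":0,"y":0,"z":0,"wx":0,"wy":0,"wz":0,"jaw":0},{"x":0,"y":0,"z":0,"wx":0,"wy":0,"wz":0,"jaw":0},{"x":0,"y":0,"z":0,"wx":0,"wy":0,"wz":0,"jaw":0},{"x":0,"y":0,"z":0,"wx":0,"wy":0,"wz":0,"jaw":0},{"x":0,"y":0,"z":0,"wx":0,"wy":0,"wz":0,"jaw":0},{"x":0,"y":0,"z":0,"wx":0,"wy":0,"wz":0,"jaw":0},{"x":0,"y":0,"z":0,"wx":0,"wy":0,"wz":0,"jaw":0}]' 100; python3 -m inch '[{"x":0,"y":0,"z":0,"wx":0,"wy":0,"wz":0,"jaw":0},{"x":0,"y":0,"z":-0.01,"wx":0,"wy":0,"wz":0,"jaw":0},{"x":0,"y":0,"z":0,"wx":0,"wy":0,"wz":0,"jaw":0}]'
```

```text
time_s: 4.53
position: [0.4497, -0.3454, 0.2246]
tcp_rot: [[-0.296, 0.955, 0.011], [0.955, 0.296, -0.025], [-0.027, 0.003, -1.0]]
ft_force: [0.6, 0.1, -2.1]
grip_width: 0.0229
time_s: 4.78
position: [0.4492, -0.3448, 0.2345]
tcp_rot: [[-0.296, 0.955, 0.009], [0.955, 0.296, -0.023], [-0.025, 0.002, -1.0]]
ft_force: [0.3, 0.6, -0.4]
grip_width: 0.0229
```

```bash
python3 - <<'E'
from h import *
a=arm.read_camera("wrist")[190:350,180:380];b=arm.read_camera("scene")[118:198,185:285]
cv2.imwrite("pics/w3.png",np.hstack([cv2.resize(cv2.convertScaleAbs(i,alpha=1.5,beta=10)[:,:,::-1],(400,320),interpolation=cv2.INTER_CUBIC) for i in(a,b)]))
E
```

```text
(no output)
```

View pics/w3.png

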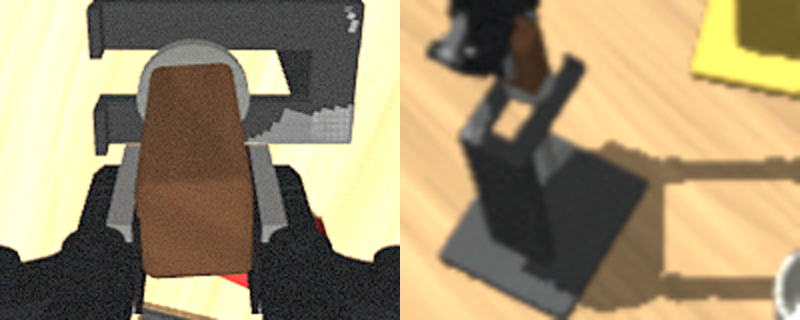

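```bash
cat >> h.py <<'E'
np.set_printoptions(precision=4,suppress=True)
from scipy.spatial.transform import Rotation as Ro
Rz=lambda a:Ro.from_euler('z',a,degrees=True).as_matrix()
Rg=np.array([[-0.296,0.955,0.011],[0.955,0.296,-0.025],[-0.027,0.003,-1.0]]);U,_,V=np.linalg.svd(Rg);Rg=U@V
pg=np.array([.4497,-.3454,.2246])
RR=Rg.T@Rz(16.5); pr=Rg.T@(np.array([.445,-.338,.2275])-pg)   # rod in tool
TIP=np.array([-.0225,0,-.1905]);FL=np.array([0,0,-.0375])
def rod(s=None):
    s=s or arm.observe();R=s["tcp_rot"];p=s["position"]
    h=p+R@pr;Q=R@RR;return h,Q
def show():
    s=arm.observe();h,Q=rod(s);print("t",s["time_s"],"tcp",s["position"],"F",s["ft_force"],"w",s["grip_width"]);print("handle",h,"tip",h+Q@TIP,"flange",h+Q@FL,"rodz",Q[:,2],"rodx",Q[:,0])
def toolpose(h,Q):  # tool pose for desired rod pose
    R=Q@RR.T;return h-R@pr,R
def need(h,Q):
    s=arm.observe();p,R=toolpose(h,Q);Rc=s["tcp_rot"]
    print("shift now-axes mm",1e3*Rc.T@(p-s["position"]),"turn share",Ro.from_matrix(Rc.T@R).as_rotvec(degrees=True)/30,"shift final-axes mm",1e3*R.T@(p-s["position"]))
E
python3 -m inch '[{"x":0,"y":0,"z":-0.013,"wx":0,"wy":0,"wz":0,"jaw":0},{"x":0,"y":0,"z":0,"wx":0,"wy":0,"wz":0,"jaw":0},{"x":0,"y":-0.02,"z":0,"wx":0,"wy":0,"wz":0,"jaw":0},{"x":0,"y":-0.025,"z":0,"wx":0,"wy":0,"wz":0,"jaw":0},{"x":0,"y":-0.025,"z":0,"wx":0,"wy":0,"wz":0,"jaw":0},{"x":0,"y":0,"z":0,"wx":0,"wy":0,"wz":0,"jaw":0}]';  python3 -c "
from h import *
print(pr);show()"
```

```text
time_s: 5.38
position: [0.3805, -0.3644, 0.2439]
tcp_rot: [[-0.3, 0.954, 0.006], [0.954, 0.3, -0.02], [-0.021, -0.0, -1.0]]
ft_force: [-0.3, 0.6, -1.2]
grip_width: 0.0229
[ 0.0084 -0.0023 -0.0031]
t 5.3833 tcp [ 0.3805 -0.3644  0.2439] F [-0.2635  0.6379 -1.205 ] w 0.022934320035248354
handle [ 0.3758 -0.357   0.2468] tip [ 0.3534 -0.3626  0.0564] flange [ 0.3756 -0.3568  0.2093] rodz [ 0.0047 -0.0047  1.    ] rodx [ 0.9575  0.2883 -0.0032]
```

```bash
cat >> h.py <<'E'
ex=np.array([.994,.108,0]);ex/=np.linalg.norm(ex);FM=np.array([.599,.0325,0])
def goal(d,z,th=42,lat=0):  # tip d m behind edge, height z
    Q=Rz(np.degrees(np.arctan2(ex[1],ex[0])))@Ro.from_euler('y',-th,degrees=True).as_matrix()
    tip=FM+d*ex+lat*np.array([-ex[1],ex[0],0])+[0,0,z];return tip-Q@TIP,Q
E
python3 -m inch '[{"x":0,"y":0,"z":-0.036,"wx":0,"wy":0,"wz":0,"jaw":0},{"x":0,"y":0,"z":-0.036,"wx":0,"wy":0,"wz":0,"jaw":0},{"x":0,"y":0,"z":-0.036,"wx":0,"wy":0,"wz":0,"jaw":0},{"x":0,"y":0,"z":0,"wx":0,"wy":0,"wz":0,"jaw":0}]';  python3 -c "
from h import *
show();h,Q=goal(-.05,.10);print(h,Q);need(h,Q)"
```

```text
time_s: 5.72
position: [0.3769, -0.3604, 0.3504]
tcp_rot: [[-0.296, 0.955, -0.0], [0.955, 0.296, -0.01], [-0.01, -0.004, -1.0]]
ft_force: [0.5, -0.4, -0.7]
grip_width: 0.0228
t 5.7167 tcp [ 0.3769 -0.3604  0.3504] F [ 0.4674 -0.3588 -0.6691] w 0.022825037128884198
handle [ 0.3722 -0.353   0.3535] tip [ 0.3485 -0.3567  0.1632] flange [ 0.3718 -0.3525  0.316 ] rodz [ 0.0113 -0.0145  0.9998] rodx [ 0.9587  0.2844 -0.0068]
[0.4392 0.0151 0.2566] [[ 0.7388 -0.108  -0.6652]
 [ 0.0803  0.9941 -0.0723]
 [ 0.6691  0.      0.7431]]
shift now-axes mm [332.0644 173.2175  90.4663] turn share [-1.4008 -0.1749  0.3546] shift final-axes mm [361.6033  19.9084 131.5367]
```

```bash
python3 -m inch '[{"x":0.033,"y":0.015,"z":0,"wx":0,"wy":0,"wz":0,"jaw":0},{"x":0.033,"y":0.015,"z":0,"wx":0,"wy":0,"wz":0,"jaw":0},{"x":0.033,"y":0.015,"z":0,"wx":0,"wy":0,"wz":0,"jaw":0},{"x":0.033,"y":0.015,"z":0,"wx":0,"wy":0,"wz":0,"jaw":0},{"x":0.033,"y":0.015,"z":0,"wx":0,"wy":0,"wz":0,"jaw":0},{"x":0.033,"y":0.015,"z":0,"wx":0,"wy":0,"wz":0,"jaw":0},{"x":0.033,"y":0.015,"z":0,"wx":0,"wy":0,"wz":0,"jaw":0},{"x":0.033,"y":0.015,"z":0,"wx":0,"wy":0,"wz":0,"jaw":0},{"x":0.033,"y":0.015,"z":0,"wx":0,"wy":0,"wz":0,"jaw":0},{"x":0.02,"y":0.009,"z":0,"wx":0,"wy":0,"wz":0,"jaw":0},{"x":0,"y":0,"z":0,"wx":0,"wy":0,"wz":0,"jaw":0}]';  python3 -m inch '[{"x":0,"y":0,"z":0,"wx":-0.2,"wy":-0.025,"wz":0.05,"jaw":0},{"x":0,"y":0,"z":0,"wx":-0.2,"wy":-0.025,"wz":0.05,"jaw":0},{"x":0,"y":0,"z":0,"wx":-0.2,"wy":-0.025,"wz":0.05,"jaw":0},{"x":0,"y":0,"z":0,"wx":-0.2,"wy":-0.025,"wz":0.05,"jaw":0},{"x":0,"y":0,"z":0,"wx":-0.2,"wy":-0.025,"wz":0.05,"jaw":0},{"x":0,"y":0,"z":0,"wx":-0.2,"wy":-0.025,"wz":0.05,"jaw":0},{"x":0,"y":0,"z":0,"wx":0,"wy":0,"wz":0,"jaw":0}]';  python3 -c "
from h import *
show();h,Q=goal(-.05,.10);need(h,Q);print(arm.observe()['joint_positions'])"
```

```text
time_s: 6.63
position: [0.4254, -0.0024, 0.3397]
tcp_rot: [[-0.289, 0.957, 0.005], [0.957, 0.289, -0.011], [-0.012, 0.002, -1.0]]
ft_force: [0.5, -0.7, -1.8]
grip_width: 0.0231
time_s: 7.22
position: [0.4252, 0.0003, 0.3305]
tcp_rot: [[-0.122, 0.787, 0.604], [0.992, 0.119, 0.045], [-0.036, 0.605, -0.795]]
ft_force: [-1.1, 0.3, -3.6]
grip_width: 0.0227
t 7.2167 tcp [0.4252 0.0003 0.3305] F [-1.0868  0.3385 -3.5967] w 0.02265453750507134
handle [0.4205 0.0082 0.3313] tip [0.5167 0.0194 0.1657] flange [0.443  0.0109 0.3013] rodz [-0.5984 -0.0717  0.798 ] rodx [0.7909 0.1066 0.6026]
shift now-axes mm [  7.2434 -29.5601  70.6986] turn share [-0.1633 -0.0166  0.0431] shift final-axes mm [  7.1098 -35.6492  67.8465]
[-24.2457 -20.2699 116.6876  21.5996  51.8311 -40.56  ]
```

```bash
python3 -m inch '[{"x":0,"y":0,"z":0,"wx":-0.165,"wy":-0.016,"wz":0.043,"jaw":0},{"x":0,"y":0,"z":0,"wx":0,"wy":0,"wz":0,"jaw":0},{"x":0.0035,"y":-0.017,"z":0.034,"wx":0,"wy":0,"wz":0,"jaw":0},{"x":0.0035,"y":-0.017,"z":0.034,"wx":0,"wy":0,"wz":0,"jaw":0},{"x":0,"y":0,"z":0,"wx":0,"wy":0,"wz":0,"jaw":0}]';  python3 -c "
from h import *
im=arm.read_camera('wrist');cv2.imwrite('pics/w4.png',cv2.resize(im[:,:,::-1],(800,600)))
show();h,Q=goal(-.05,.10);need(h,Q);h,Q=rod()
print('eye,tip,edge mid px',proj('wrist',[FM+.046*ex+[0,0,.032],h+Q@TIP,FM+[0,0,.198]])/.7)"
```

```text
time_s: 7.63
position: [0.4468, 0.0042, 0.2599]
tcp_rot: [[-0.097, 0.737, 0.669], [0.995, 0.093, 0.041], [-0.032, 0.669, -0.742]]
ft_force: [-0.5, 0.3, -2.9]
grip_width: 0.023
t 7.6833 tcp [0.4487 0.0034 0.2639] F [ 0.6481 -0.3056  0.1225] w 0.022787960219438356
handle [0.4441 0.0114 0.2644] tip [0.5548 0.0222 0.1081] flange [0.4692 0.0139 0.2366] rodz [-0.6682 -0.0664  0.741 ] rodx [0.7365 0.0815 0.6715]
shift now-axes mm [ 4.4821 -8.5001  2.6211] turn share [0.0059 0.0119 0.0026] shift final-axes mm [ 4.4541 -8.4979  2.6753]
eye,tip,edge mid px [[385.5947 217.3375]
 [360.8057 251.5156]
 [495.4645 258.6951]]
```

View pics/w4.png

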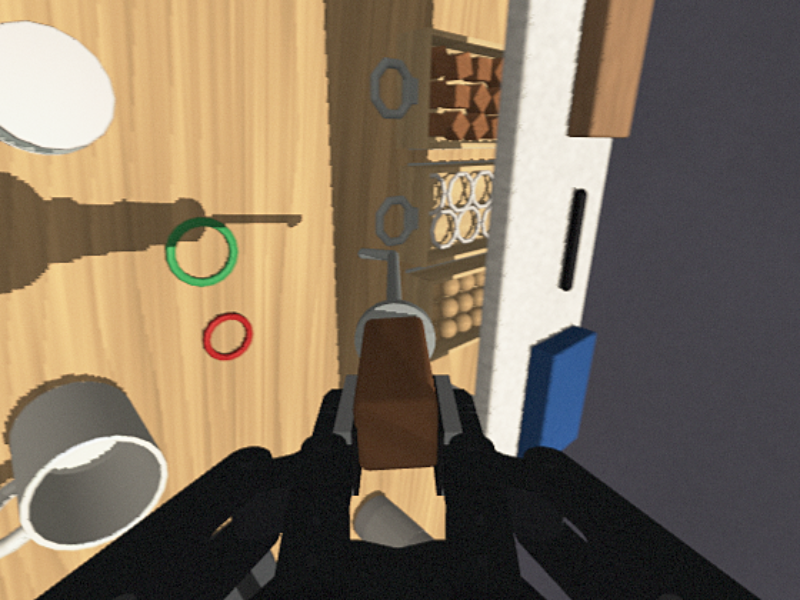

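The wrist view shows the rings tray's eye at (397,220), in front of the white rings. The hook tip is at (362,253), where it was predicted at (361,252); the blocks eye is at (393,88). I'll turn these into positions.

```bash
python3 -c "
from h import *
loc=lambda P:((P-FM)@ex,(P-FM)@np.array([-ex[1],ex[0],0]))
for p in [(397,220),(376,220),(417,221),(397,195),(397,245),(393,88)]:
  P=at('wrist',(p[0]*.7,p[1]*.7),.032);print(p,P,loc(P))
for p in [(510,60),(484,400)]:
  P=at('wrist',(p[0]*.7,p[1]*.7),.198);print(P,loc(P))
P=at('wrist',(362*.7,253*.7),rod()[0][2]-.1563);print('tip',P,loc(P))
for d,z in[(-.02,.065),(.047,.06),(.05,.05)]:
  need(*goal(d,z))"
```

```text
(397, 220) [0.6606 0.0348 0.032 ] (np.float64(0.06150318279311185), np.float64(-0.004369041269359584))
(376, 220) [0.6325 0.0349 0.032 ] (np.float64(0.033530537238159894), np.float64(-0.0012707088564758353))
(417, 221) [0.6899 0.0337 0.032 ] (np.float64(0.09053212887769167), np.float64(-0.008650686052386107))
(397, 195) [0.6574 0.0597 0.032 ] (np.float64(0.061014471620822755), np.float64(0.020701112239040396))
(397, 245) [0.6639 0.0089 0.032 ] (np.float64(0.06201277525667785), np.float64(-0.03051037384516655))
(393, 88) [0.6402 0.1547 0.032 ] (np.float64(0.054179672349273955), np.float64(0.11698524210974508))
[0.5816 0.1496 0.198 ] (np.float64(-0.004647593360670645), np.float64(0.11830087547623692))
[ 0.6141 -0.0794  0.198 ] (np.float64(0.002948477646968468), np.float64(-0.11286070096640038))
tip [0.5561 0.021  0.1081] (np.float64(-0.04388050107288027), np.float64(-0.00681096599867684))
shift now-axes mm [ 6.0322 -9.907  48.6712] turn share [0.0059 0.0119 0.0026] shift final-axes mm [ 5.7153 -9.7637 48.7384]
shift now-axes mm [ 7.0053 36.2358 97.4964] turn share [0.0059 0.0119 0.0026] shift final-axes mm [ 6.4469 36.5293 97.4254]
shift now-axes mm [  7.3814  31.7168 106.9005] turn share [0.0059 0.0119 0.0026] shift final-axes mm [  6.7582  32.039  106.8456]
```

```bash
python3 -c "
from h import *
old=cv2.resize(cv2.imread('pics/w4.png'),(560,420))
def P(c,px,z):
    R=cv2.Rodrigues(np.array(c['rvec']))[0];o=-R.T@c['tvec'];d=R.T@np.array([(px[0]-c['cx'])/c['fx'],(px[1]-c['cy'])/c['fy'],1.]);return o+d*(z-o[2])/d[2]
for k in range(2):
  c=arm.camera_info('wrist');im=arm.read_camera('wrist')[:,:,::-1].copy();c2=arm.camera_info('wrist')
  for n,(x,y),z in[('eye',(397,220),.032),('blocks eye',(393,88),.032),('edge',(510,60),.198)]:
    u,v=int(x*.7),int(y*.7);t=old[v-22:v+22,u-22:u+22]
    r=cv2.matchTemplate(im[v-40:v+40,u-40:u+40],t,cv2.TM_CCOEFF_NORMED);_,m,_,l=cv2.minMaxLoc(r);dx,dy=l[0]-18,l[1]-18
    q=(x*.7+dx,y*.7+dy);print(n,m,dx,dy,P(c,q,z),P(c2,q,z))
cv2.imwrite('w5_raw.png',im);show()
t=cv2.imread('top_raw.png');print(proj('top',[[.6606,.0348,.032],[.647,.037,.032]]))
"
```

```text
eye 0.9015148282051086 -4 -1 [0.6525 0.0362 0.032 ] [0.6587 0.0344 0.032 ]
blocks eye 0.9339970350265503 -4 -1 [0.6332 0.1546 0.032 ] [0.639 0.154 0.032]
edge 0.9782916903495789 -5 -1 [0.5747 0.1488 0.198 ] [0.5809 0.1491 0.198 ]
eye 0.8785097002983093 -7 -3 [0.6525 0.0372 0.032 ] [0.6558 0.0361 0.032 ]
blocks eye 0.919644296169281 -8 -3 [0.6319 0.1551 0.032 ] [0.635  0.1547 0.032 ]
edge 0.9481797814369202 -10 -3 [0.5738 0.149  0.198 ] [0.5771 0.1491 0.198 ]
t 7.7833 tcp [0.4506 0.0022 0.2684] F [ 0.9421 -0.0381  0.467 ] w 0.02275771024471094
handle [0.446  0.0102 0.2688] tip [0.5581 0.0204 0.1135] flange [0.4713 0.0125 0.2413] rodz [-0.6746 -0.0633  0.7355] rodx [0.7309 0.0826 0.6775]
[[249.8629 142.9972]
 [249.0162 147.3587]]
```

```bash
python3 -m inch '[{"x":0.003,"y":-0.007,"z":0.027,"wx":0.01,"wy":0.01,"wz":0,"jaw":0},{"x":0.003,"y":-0.007,"z":0.027,"wx":0,"wy":0,"wz":0,"jaw":0},{"x":0,"y":0,"z":0,"wx":0,"wy":0,"wz":0,"jaw":0}]';  python3 -c "
from h import *
show();need(*goal(-.02,.065));need(*goal(.051,.062));need(*goal(.051,.022))"
```

```text
time_s: 8.03
position: [0.4865, 0.0062, 0.2309]
tcp_rot: [[-0.099, 0.718, 0.689], [0.994, 0.101, 0.037], [-0.043, 0.689, -0.723]]
ft_force: [-0.4, -0.3, -2.3]
grip_width: 0.0227
t 8.0333 tcp [0.4865 0.0062 0.2309] F [-0.4111 -0.2654 -2.256 ] w 0.022671933704649188
handle [0.4819 0.0142 0.2312] tip [0.596  0.0244 0.0774] flange [0.5075 0.0166 0.204 ] rodz [-0.6843 -0.0637  0.7264] rodx [0.7212 0.0885 0.6871]
shift now-axes mm [  5.8417 -15.5557  -1.6187] turn share [0.0471 0.0209 0.0178] shift final-axes mm [  5.7119 -15.6439  -1.1708]
shift now-axes mm [ 6.64   33.8059 49.4967] turn share [0.0471 0.0209 0.0178] shift final-axes mm [ 6.4217 34.956  48.7206]
shift now-axes mm [ 8.3537  6.2435 78.4342] turn share [0.0471 0.0209 0.0178] shift final-axes mm [ 7.5615  8.1023 78.3446]
```

```bash
python3 -m inch '[{"x":0.006,"y":0,"z":0,"wx":0.05,"wy":0.02,"wz":0.018,"jaw":0},{"x":0,"y":0.018,"z":0.024,"wx":0,"wy":0,"wz":0,"jaw":0},{"x":0,"y":0.016,"z":0.022,"wx":0,"wy":0,"wz":0,"jaw":0},{"x":0,"y":0,"z":0,"wx":0,"wy":0,"wz":0,"jaw":0}]';  python3 -c "
from h import *
show();need(*goal(.051,.062));need(*goal(.051,.022))"
```

```text
time_s: 8.37
position: [0.5503, 0.0172, 0.2301]
tcp_rot: [[-0.101, 0.729, 0.677], [0.994, 0.095, 0.046], [-0.031, 0.678, -0.734]]
ft_force: [-1.8, -2.5, -6.6]
grip_width: 0.0228
t 8.3667 tcp [0.5503 0.0172 0.2301] F [-1.7866 -2.5157 -6.5525] w 0.022820512893817174
handle [0.5457 0.0252 0.2306] tip [0.6572 0.0372 0.075 ] flange [0.5709 0.0279 0.2029] rodz [-0.672  -0.0728  0.7369] rodx [0.7323 0.0826 0.6759]
shift now-axes mm [  1.8115 -12.5029   4.7245] turn share [0.0177 0.0006 0.0052] shift final-axes mm [  1.7759 -12.4634   4.841 ]
shift now-axes mm [  3.0339 -39.6274  34.0973] turn share [0.0177 0.0006 0.0052] shift final-axes mm [  2.9157 -39.317   34.4649]
```

```bash
python3 -m inch '[{"x":0.002,"y":-0.013,"z":0.005,"wx":0,"wy":0,"wz":0,"jaw":0},{"x":0,"y":0,"z":0,"wx":0,"wy":0,"wz":0,"jaw":0},{"x":0,"y":0,"z":0,"wx":0,"wy":0,"wz":0,"jaw":0}]';  python3 -c "
from h import *
show();need(*goal(.051,.022))
c=arm.camera_info('wrist');h,Q=rod();E=FM+.0512*ex+[0,0,.032];p=proj('wrist',[E,h+Q@TIP])
im=arm.read_camera('wrist')[:,:,::-1];u,v=p.mean(0).astype(int);print(p,u-50,v-40)
cv2.imwrite('pics/w6.png',cv2.resize(im[v-40:v+40,u-50:u+50],(700,560),interpolation=cv2.INTER_CUBIC));print(7*(p-[u-50,v-40]))"
```

```text
time_s: 8.62
position: [0.5496, 0.018, 0.2251]
tcp_rot: [[-0.103, 0.722, 0.684], [0.994, 0.097, 0.048], [-0.032, 0.685, -0.728]]
ft_force: [0.7, -0.4, -0.3]
grip_width: 0.0227
t 8.6167 tcp [0.5496 0.018  0.2251] F [ 0.6533 -0.4455 -0.3449] w 0.02270138747791027
handle [0.5449 0.0259 0.2256] tip [0.658  0.0382 0.0711] flange [0.5704 0.0287 0.1982] rodz [-0.6789 -0.0743  0.7305] rodx [0.7255 0.0849 0.6829]
shift now-axes mm [  2.156  -36.1324  30.5694] turn share [ 0.0361 -0.0005  0.0106] shift final-axes mm [  1.9637 -35.559   31.2472]
[[225.6098 170.1034]
 [252.5754 176.0514]] 189 133
[[256.2689 259.7237]
 [445.028  301.3595]]
```

View pics/w6.png

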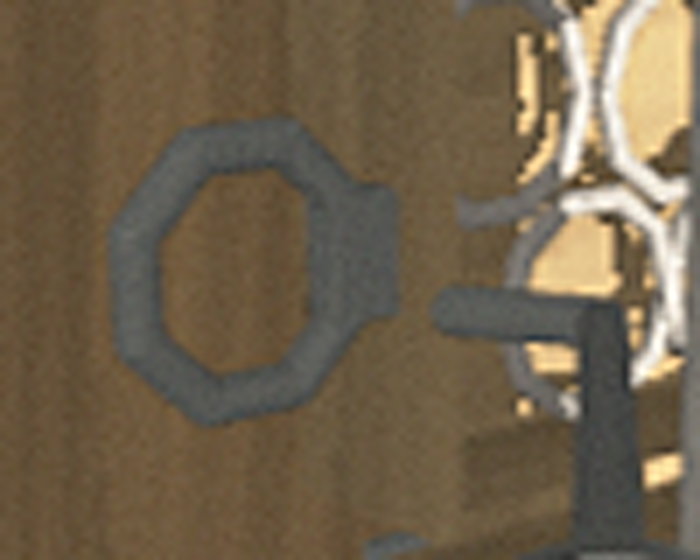

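The enlarged view shows the eye's centre at (233,270) against a predicted (256,260), so the eye is about 6 mm nearer, at d≈0.046. The hook tip is at (445,310), as predicted. I correct for this and lower the tip.

```bash
python3 -c "
from h import *
need(*goal(.046,.050,lat=-.001))
need(*goal(.046,.022,lat=-.001))"
```

```text
shift now-axes mm [  0.1748 -20.4224   6.9461] turn share [ 0.036  -0.0006  0.0111] shift final-axes mm [  0.0581 -20.2885   7.3298]
shift now-axes mm [  1.0774 -39.6025  27.3251] turn share [ 0.036  -0.0006  0.0111] shift final-axes mm [  0.856  -39.0861  28.0666]
```

```bash
python3 -m inch '[{"x":0,"y":0,"z":0,"wx":0.036,"wy":0,"wz":0.01,"jaw":0},{"x":0,"y":-0.02,"z":0.007,"wx":0,"wy":0,"wz":0,"jaw":0},{"x":0,"y":0,"z":0,"wx":0,"wy":0,"wz":0,"jaw":0},{"x":0,"y":0,"z":0,"wx":0,"wy":0,"wz":0,"jaw":0}]';  python3 -c "
from h import *
show();need(*goal(.046,.022,lat=-.001))"
```

```text
time_s: 9.0
position: [0.5431, 0.0142, 0.2157]
tcp_rot: [[-0.096, 0.726, 0.681], [0.995, 0.092, 0.042], [-0.033, 0.681, -0.731]]
ft_force: [1.4, -0.9, -0.1]
grip_width: 0.0226
t 9.0 tcp [0.5431 0.0142 0.2157] F [ 1.4105 -0.9235 -0.131 ] w 0.022625394956495785
handle [0.5385 0.0222 0.2162] tip [0.6508 0.0334 0.061 ] flange [0.5638 0.0247 0.1886] rodz [-0.6755 -0.0682  0.7342] rodx [0.7298 0.08   0.679 ]
shift now-axes mm [  3.926  -28.1166  25.0806] turn share [0.0254 0.0101 0.0007] shift final-axes mm [  3.7821 -27.7824  25.4721]
```

```bash
python3 -m inch '[{"x":0.004,"y":-0.008,"z":0.004,"wx":0.025,"wy":0.01,"wz":0,"jaw":0},{"x":0,"y":-0.010,"z":0.010,"wx":0,"wy":0,"wz":0,"jaw":0},{"x":0,"y":-0.008,"z":0.009,"wx":0,"wy":0,"wz":0,"jaw":0},{"x":0,"y":0,"z":0,"wx":0,"wy":0,"wz":0,"jaw":0},{"x":0,"y":0,"z":0,"wx":0,"wy":0,"wz":0,"jaw":0}]';  python3 -c "
from h import *
show();need(*goal(.046,.022,lat=-.001))"
```

```text
time_s: 9.42
position: [0.5434, 0.0162, 0.1873]
tcp_rot: [[-0.097, 0.728, 0.679], [0.995, 0.092, 0.044], [-0.03, 0.679, -0.733]]
ft_force: [0.2, -0.2, -0.8]
grip_width: 0.0232
t 9.4167 tcp [0.5434 0.0162 0.1873] F [ 0.1911 -0.2405 -0.7583] w 0.023242921817035564
handle [0.5387 0.0242 0.1878] tip [0.6506 0.0358 0.0324] flange [0.564  0.0268 0.1602] rodz [-0.6736 -0.0706  0.7357] rodx [0.7314 0.0795 0.6773]
shift now-axes mm [ 1.0349 -9.1552  4.0693] turn share [ 0.0209  0.0051 -0.0005] shift final-axes mm [ 1.0263 -9.1097  4.1721]
```

```bash
python3 -m inch '[{"x":0.001,"y":-0.005,"z":0.003,"wx":0.02,"wy":0.005,"wz":0,"jaw":0},{"x":0,"y":-0.006,"z":0.003,"wx":0,"wy":0,"wz":0,"jaw":0},{"x":0,"y":0,"z":0,"wx":0,"wy":0,"wz":0,"jaw":0},{"x":0,"y":0,"z":0,"wx":0,"wy":0,"wz":0,"jaw":0}]';  python3 -c "
from h import *
show();need(*goal(.046,.021,lat=-.001));print(need(*goal(-.06,.021,lat=-.001)))
c=arm.camera_info('wrist');h,Q=rod();p=proj('wrist',[h+Q@TIP])
im=arm.read_camera('wrist')[:,:,::-1];u,v=p[0].astype(int)
cv2.imwrite('pics/w7.png',cv2.resize(im[v-40:v+40,u-50:u+50],(700,560),interpolation=cv2.INTER_CUBIC))"
```

```text
time_s: 9.75
position: [0.5415, 0.0164, 0.1784]
tcp_rot: [[-0.099, 0.732, 0.674], [0.995, 0.093, 0.046], [-0.029, 0.675, -0.738]]
ft_force: [-0.3, -0.8, -0.8]
grip_width: 0.0228
t 9.75 tcp [0.5415 0.0164 0.1784] F [-0.255  -0.8224 -0.8169] w 0.0227675911028636
handle [0.5369 0.0244 0.1789] tip [0.6477 0.0364 0.0228] flange [0.562  0.0271 0.1512] rodz [-0.6685 -0.0723  0.7402] rodx [0.7358 0.0807 0.6724]
shift now-axes mm [ 0.3634 -2.4975 -0.4793] turn share [0.0085 0.0008 0.0012] shift final-axes mm [ 0.3621 -2.4999 -0.468 ]
shift now-axes mm [ -0.5504 -80.7303 -71.9972] turn share [0.0085 0.0008 0.0012] shift final-axes mm [ -0.57   -81.0501 -71.6368]
None
```

View pics/w7.png

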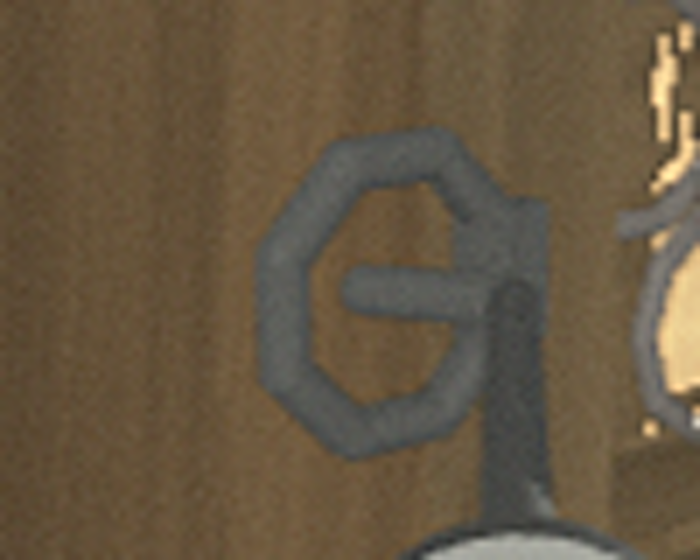

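```bash
python3 -m inch '[{"x":0,"y":-0.0105,"z":-0.0085,"wx":0,"wy":0,"wz":0,"jaw":0},{"x":0,"y":-0.0105,"z":-0.0085,"wx":0,"wy":0,"wz":0,"jaw":0},{"x":0,"y":-0.0105,"z":-0.0085,"wx":0,"wy":0,"wz":0,"jaw":0},{"x":0,"y":-0.0105,"z":-0.0085,"wx":0,"wy":0,"wz":0,"jaw":0},{"x":0,"y":0,"z":0,"wx":0,"wy":0,"wz":0,"jaw":0}]';  python3 -c "
from h import *
show();need(*goal(-.065,.021,lat=-.001))"
```

```text
time_s: 10.22
position: [0.4897, 0.0106, 0.1785]
tcp_rot: [[-0.101, 0.728, 0.678], [0.994, 0.095, 0.045], [-0.031, 0.679, -0.734]]
ft_force: [-0.2, 0.7, -1.4]
grip_width: 0.0227
t 10.2167 tcp [0.4897 0.0106 0.1785] F [-0.2348  0.6744 -1.3689] w 0.02271145187745285
handle [0.485  0.0186 0.179 ] tip [0.5967 0.0305 0.0235] flange [0.5102 0.0213 0.1514] rodz [-0.6725 -0.0721  0.7366] rodx [0.7319 0.0827 0.6764]
shift now-axes mm [  0.1044 -45.7475 -40.322 ] turn share [0.0188 0.0021 0.0054] shift final-axes mm [  0.0187 -46.1426 -39.8694]
```

```bash
python3 -m inch '[{"x":0,"y":-0.0105,"z":-0.0085,"wx":0,"wy":0,"wz":0,"jaw":0},{"x":0,"y":-0.0105,"z":-0.0085,"wx":0,"wy":0,"wz":0,"jaw":0},{"x":0,"y":-0.0105,"z":-0.0085,"wx":0.01,"wy":0,"wz":0,"jaw":0},{"x":0,"y":-0.0105,"z":-0.0085,"wx":0,"wy":0,"wz":0,"jaw":0},{"x":0,"y":-0.007,"z":-0.006,"wx":0,"wy":0,"wz":0,"jaw":0},{"x":0,"y":0,"z":0,"wx":0,"wy":0,"wz":0,"jaw":0},{"x":0,"y":0,"z":0,"wx":0,"wy":0,"wz":0,"jaw":0}]';  python3 -c "
from h import *
show()
t=arm.read_camera('top')[:,:,::-1];o=cv2.imread('top_raw.png')
# rear wall rows: compare displacement of the rings tray and the others in top view
for n,(x0,x1) in dict(blocks=(190,222),rings=(228,260),balls=(266,299)).items():
  d=cv2.absdiff(t,o)[65:110,x0:x1].mean();print(n,'diff',d)
cv2.imwrite('top1_raw.png',t)"
```

```text
time_s: 10.8
position: [0.4317, 0.0014, 0.1811]
tcp_rot: [[-0.097, 0.725, 0.682], [0.995, 0.095, 0.04], [-0.036, 0.682, -0.731]]
ft_force: [0.7, 0.0, -1.8]
grip_width: 0.0231
t 10.8 tcp [0.4317 0.0014 0.1811] F [ 0.6935  0.0301 -1.7833] w 0.023111164347772155
handle [0.4271 0.0094 0.1816] tip [0.5396 0.0203 0.0265] flange [0.4525 0.0119 0.154 ] rodz [-0.6765 -0.067   0.7334] rodx [0.7287 0.0831 0.6797]
blocks diff 1.7412037037037038
rings diff 23.60439814814815
balls diff 1.7180695847362515
```

```bash
python3 -m inch '[{"x":0,"y":-0.009,"z":-0.006,"wx":0,"wy":0,"wz":0,"jaw":0},{"x":0,"y":-0.005,"z":-0.003,"wx":0,"wy":0,"wz":0,"jaw":0},{"x":0,"y":0,"z":0,"wx":0,"wy":0,"wz":0,"jaw":0},{"x":0,"y":0,"z":0,"wx":0,"wy":0,"wz":0,"jaw":0}]';  python3 -c "
from h import *
show()"; python3 -m inch '[{"x":0,"y":0.009,"z":0.007,"wx":0,"wy":0,"wz":0,"jaw":0},{"x":0,"y":0,"z":0,"wx":0,"wy":0,"wz":0,"jaw":0},{"x":0,"y":0,"z":0,"wx":0,"wy":0,"wz":0,"jaw":0}]';  python3 -c "
from h import *
show()"
```

```text
time_s: 11.18
position: [0.4187, -0.001, 0.1802]
tcp_rot: [[-0.099, 0.723, 0.684], [0.994, 0.097, 0.041], [-0.036, 0.684, -0.729]]
ft_force: [0.3, 0.2, -1.4]
grip_width: 0.0226
t 11.1833 tcp [ 0.4187 -0.001   0.1802] F [ 0.298   0.1803 -1.3587] w 0.022606976008450783
handle [0.4141 0.007  0.1806] tip [0.527  0.0179 0.0259] flange [0.4395 0.0095 0.1532] rodz [-0.6784 -0.0676  0.7316] rodx [0.7268 0.0843 0.6817]
time_s: 11.43
position: [0.4311, -0.0004, 0.1813]
tcp_rot: [[-0.098, 0.724, 0.683], [0.994, 0.097, 0.04], [-0.037, 0.683, -0.729]]
ft_force: [0.3, 0.6, -0.7]
grip_width: 0.0226
t 11.4333 tcp [ 0.4311 -0.0004  0.1813] F [ 0.3346  0.6304 -0.6844] w 0.022607791901257224
handle [0.4265 0.0076 0.1817] tip [0.5393 0.0184 0.0269] flange [0.4519 0.0101 0.1542] rodz [-0.6782 -0.0668  0.7319] rodx [0.727  0.0846 0.6814]
```

```bash
python3 -m inch '[{"x":0,"y":0.010,"z":-0.011,"wx":0,"wy":0,"wz":0,"jaw":0},{"x":-0.001,"y":0.017,"z":-0.018,"wx":0,"wy":0,"wz":0,"jaw":0},{"x":-0.001,"y":0.020,"z":-0.022,"wx":0,"wy":0,"wz":0,"jaw":0},{"x":-0.001,"y":0.020,"z":-0.022,"wx":0,"wy":0,"wz":0,"jaw":0},{"x":-0.001,"y":0.020,"z":-0.022,"wx":0,"wy":0,"wz":0,"jaw":0},{"x":-0.001,"y":0.020,"z":-0.022,"wx":0,"wy":0,"wz":0,"jaw":0},{"x":0,"y":0,"z":0,"wx":0,"wy":0,"wz":0,"jaw":0}]';  python3 -c "
from h import *
show();need(np.array([.372,-.353,.40]),Rz(16.5))"
```

```text
time_s: 12.02
position: [0.4254, 0.0009, 0.3414]
tcp_rot: [[-0.098, 0.734, 0.672], [0.995, 0.094, 0.042], [-0.032, 0.672, -0.74]]
ft_force: [1.4, -0.2, 0.3]
grip_width: 0.0231
t 12.0167 tcp [0.4254 0.0009 0.3414] F [ 1.3914 -0.2343  0.3193] w 0.023136641163617848
handle [0.4208 0.0089 0.3419] tip [0.5312 0.0201 0.1854] flange [0.4458 0.0115 0.314 ] rodz [-0.6666 -0.0685  0.7423] rodx [0.7378 0.0815 0.6701]
shift now-axes mm [-356.474   -32.2019  -89.0543] turn share [ 1.3868  0.1527 -0.3651] shift final-axes mm [-332.1219 -153.3158  -47.2299]
```

```bash
python3 -m inch '[{"x":0,"y":0,"z":0,"wx":0.2,"wy":0.022,"wz":-0.052,"jaw":0},{"x":0,"y":0,"z":0,"wx":0.2,"wy":0.022,"wz":-0.052,"jaw":0},{"x":0,"y":0,"z":0,"wx":0.2,"wy":0.022,"wz":-0.052,"jaw":0},{"x":0,"y":0,"z":0,"wx":0.2,"wy":0.022,"wz":-0.052,"jaw":0},{"x":0,"y":0,"z":0,"wx":0.2,"wy":0.022,"wz":-0.052,"jaw":0},{"x":0,"y":0,"z":0,"wx":0.2,"wy":0.022,"wz":-0.052,"jaw":0},{"x":0,"y":0,"z":0,"wx":0.18,"wy":0.022,"wz":-0.05,"jaw":0},{"x":0,"y":0,"z":0,"wx":0,"wy":0,"wz":0,"jaw":0}]';  python3 -c "
from h import *
show();need(np.array([.372,-.353,.34]),Rz(16.5))"
```

```text
time_s: 12.68
position: [0.4166, 0.0024, 0.333]
tcp_rot: [[-0.3, 0.954, -0.031], [0.954, 0.299, -0.028], [-0.018, -0.038, -0.999]]
ft_force: [0.8, -0.6, -1.1]
grip_width: 0.0228
t 12.6833 tcp [0.4166 0.0024 0.333 ] F [ 0.7572 -0.5867 -1.1442] w 0.022842956683955914
handle [0.412  0.0098 0.3361] tip [0.3825 0.0026 0.1467] flange [0.4104 0.0096 0.2986] rodz [0.0419 0.0035 0.9991] rodx [ 0.9572  0.2867 -0.0411]
shift now-axes mm [-334.1614 -146.5611    7.4646] turn share [-0.0782 -0.0175  0.0075] shift final-axes mm [-334.6772 -145.4998    4.55  ]
```

```bash
python3 -m inch '[{"x":0,"y":0,"z":0,"wx":-0.078,"wy":-0.017,"wz":0,"jaw":0},{"x":-0.033,"y":-0.0145,"z":-0.001,"wx":0,"wy":0,"wz":0,"jaw":0},{"x":-0.033,"y":-0.0145,"z":-0.001,"wx":0,"wy":0,"wz":0,"jaw":0},{"x":-0.033,"y":-0.0145,"z":-0.001,"wx":0,"wy":0,"wz":0,"jaw":0},{"x":-0.033,"y":-0.0145,"z":-0.001,"wx":0,"wy":0,"wz":0,"jaw":0},{"x":-0.033,"y":-0.0145,"z":-0.001,"wx":0,"wy":0,"wz":0,"jaw":0},{"x":-0.033,"y":-0.0145,"z":-0.001,"wx":0,"wy":0,"wz":0,"jaw":0},{"x":-0.033,"y":-0.0145,"z":-0.001,"wx":0,"wy":0,"wz":0,"jaw":0},{"x":-0.033,"y":-0.0145,"z":-0.001,"wx":0,"wy":0,"wz":0,"jaw":0},{"x":-0.033,"y":-0.0145,"z":-0.001,"wx":0,"wy":0,"wz":0,"jaw":0},{"x":-0.02,"y":-0.009,"z":0,"wx":0,"wy":0,"wz":0,"jaw":0},{"x":0,"y":0,"z":0,"wx":0,"wy":0,"wz":0,"jaw":0}]';  python3 - <<'E'
from h import *
show();need(np.array([.372,-.3565,.25]),Rz(16.5))
t=arm.read_camera('top')[:,:,::-1];cv2.imwrite('top2_raw.png',t)
o=cv2.imread('top_raw.png')
d=cv2.absdiff(t,o).max(2)
# expected eye pixel for joint j (start eye at d=.0455)
for m in (.08,.09,.1,.11): print(m,proj('top',[FM+(.0455-m)*ex+[0,0,.032]])[0], proj('top',[FM+(.0455-m-.026)*ex+[0,0,.032]])[0])
g=d[150:200,225:275];ys,xs=np.where(g>25);print(xs.min()+225,xs.max()+225,ys.min()+150,ys.max()+150)
for y in range(150,192,1): print(y,''.join('#' if v>25 else '.' for v in d[y,230:270]))
E
```

```text
time_s: 13.68
position: [0.3711, -0.349, 0.3389]
tcp_rot: [[-0.305, 0.952, 0.026], [0.952, 0.306, -0.019], [-0.026, 0.019, -0.999]]
ft_force: [-0.1, -0.6, -1.6]
grip_width: 0.0227
t 13.6833 tcp [ 0.3711 -0.349   0.3389] F [-0.099  -0.5943 -1.5917] w 0.02272343821492413
handle [ 0.3663 -0.3417  0.3417] tip [ 0.3477 -0.3472  0.1509] flange [ 0.3668 -0.3415  0.3042] rodz [-0.0152 -0.006   0.9999] rodx [0.9558 0.2936 0.0163]
shift now-axes mm [-13.468   -0.9831  92.1374] turn share [ 0.0317 -0.0023  0.0184] shift final-axes mm [-13.3582   0.6744  92.1561]
0.08 [250.9994 174.101 ] [251.7028 182.5803]
0.09 [251.2696 177.3578] [251.9742 185.8517]
0.1 [251.5402 180.6202] [252.2461 189.1288]
0.11 [251.8113 183.8882] [252.5184 192.4115]
234 267 151 192
150 ........................................
151 ................................#.......
152 ................................##......
153 ........#....##..##..............#......
154 ........###....#.................##.....
155 .........#######.................##.....
156 ............####...###...........##.....
157 ..........############......
[... 842 characters left out ...]
...##########............
177 ......###........############...........
178 ................##############..........
179 ...............###############..........
180 ..............######......####..........
181 ...............####........####.........
182 ...............##..........####.........
183 ...............##..........####.........
184 ...............##...........###.........
185 ...............##..........###..........
186 ...............###.........###..........
187 ...............####.......####..........
188 ................#############...........
189 ................#############...........
190 .................##########.............
191 ..................#########.............
```

```bash
python3 -m inch '[{"x":-0.015,"y":0,"z":0.01,"wx":0.032,"wy":0,"wz":0.018,"jaw":0},{"x":0,"y":0,"z":0.028,"wx":0,"wy":0,"wz":0,"jaw":0},{"x":0,"y":0,"z":0.028,"wx":0,"wy":0,"wz":0,"jaw":0},{"x":0,"y":0,"z":0.020,"wx":0,"wy":0,"wz":0,"jaw":0},{"x":0,"y":0,"z":0,"wx":0,"wy":0,"wz":0,"jaw":0},{"x":0,"y":0,"z":0,"wx":0,"wy":0,"wz":0,"jaw":0}]';  python3 - <<'E'
from h import *
show();need(np.array([.373,-.3592,.2455]),Rz(16.5));need(np.array([.445,-.338,.2455]),Rz(16.5))
E
```

```text
time_s: 14.23
position: [0.3746, -0.3557, 0.2516]
tcp_rot: [[-0.295, 0.955, 0.019], [0.955, 0.295, -0.021], [-0.025, 0.012, -1.0]]
ft_force: [0.1, -1.0, -1.2]
grip_width: 0.0232
t 14.2333 tcp [ 0.3746 -0.3557  0.2516] F [ 0.108  -1.0308 -1.1724] w 0.023189725488763566
handle [ 0.3699 -0.3483  0.2545] tip [ 0.3498 -0.3538  0.0638] flange [ 0.3702 -0.3481  0.217 ] rodz [-0.0079 -0.0043  1.    ] rodx [0.9591 0.2828 0.0088]
shift now-axes mm [-11.0927  -0.4052   9.2457] turn share [ 0.0167 -0.0034 -0.0028] shift final-axes mm [-11.0756  -0.3403   9.2687]
shift now-axes mm [-12.0472  74.6395  10.1581] turn share [ 0.0167 -0.0034 -0.0028] shift final-axes mm [-12.1384  74.7079   9.5266]
```

```bash
python3 -m inch '[{"x":-0.012,"y":0,"z":0.007,"wx":0.016,"wy":0,"wz":0,"jaw":0},{"x":0,"y":0,"z":0,"wx":0,"wy":0,"wz":0,"jaw":0},{"x":0,"y":0,"z":0,"wx":0,"wy":0,"wz":0,"jaw":0}]';  python3 - <<'E'
from h import *
show();need(np.array([.445,-.338,.2455]),Rz(16.5))
c=arm.camera_info('wrist')
for k in range(1): im=arm.read_camera('wrist')[:,:,::-1]
a=im[130:350,150:420]
cv2.imwrite("pics/w8.png",cv2.resize(cv2.convertScaleAbs(a,alpha=1.4,beta=10),None,fx=2.9,fy=2.7,interpolation=cv2.INTER_CUBIC))
e=np.array([.959,.284,0]);f=np.array([-.284,.959,0]);S=np.array([.445,-.338,.19])
print((proj('wrist',[S,S-.03*e+.009*f,S-.03*e-.009*f,S-.03*e])-[150,130])*[2.9,2.7])
E
```

```text
time_s: 14.48
position: [0.3794, -0.3671, 0.2477]
tcp_rot: [[-0.296, 0.955, 0.014], [0.955, 0.296, -0.027], [-0.03, 0.006, -1.0]]
ft_force: [0.3, 0.5, -1.3]
grip_width: 0.0229
t 14.4833 tcp [ 0.3794 -0.3671  0.2477] F [ 0.3296  0.4875 -1.2976] w 0.022864915189156135
handle [ 0.3747 -0.3597  0.2506] tip [ 0.3538 -0.3665  0.06  ] flange [ 0.3749 -0.3598  0.2131] rodz [-0.0034  0.0018  1.    ] rodx [0.9588 0.284  0.0027]
shift now-axes mm [ 0.107  73.5127  5.5455] turn share [ 0.0051  0.0052 -0.0001] shift final-axes mm [ 0.0891 73.5274  5.3481]
[[662.3996 242.4833]
 [540.0649 208.3055]
 [534.1197 273.493 ]
 [537.0479 241.3867]]
```

View pics/w8.png

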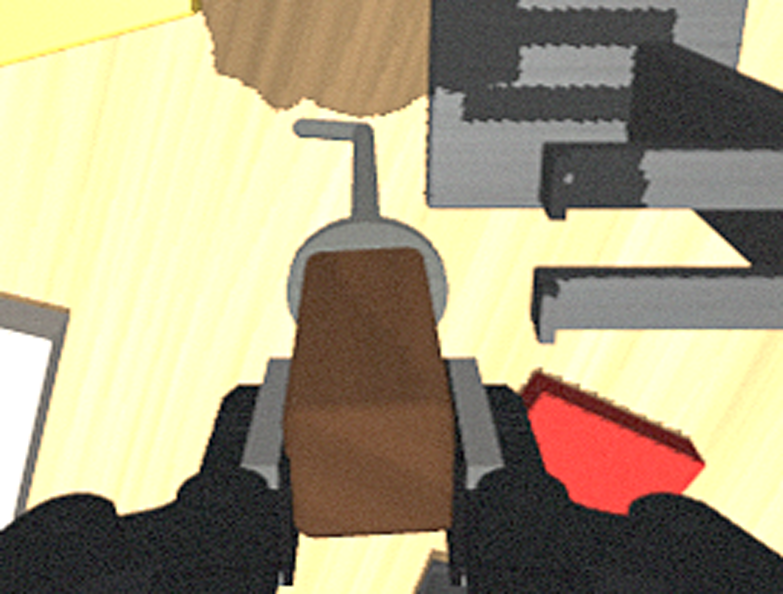

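The picture shows the prong gap between rows 207 and 268, predicted at 208–273, so the rod is aligned to about 1 mm and clear above the lips. I slide it in along the stand's x.

```bash
python3 -m inch '[{"x":0,"y":0.02,"z":0,"wx":0,"wy":0,"wz":0,"jaw":0},{"x":0,"y":0.018,"z":0,"wx":0,"wy":0,"wz":0,"jaw":0},{"x":0,"y":0,"z":0,"wx":0,"wy":0,"wz":0,"jaw":0}]';  python3 - <<'E'
from h import *
show();need(np.array([.445,-.338,.2455]),Rz(16.5))
E
```

```text
time_s: 14.78
position: [0.4176, -0.3577, 0.251]
tcp_rot: [[-0.293, 0.956, 0.018], [0.955, 0.294, -0.032], [-0.036, 0.008, -0.999]]
ft_force: [-0.1, -0.7, -1.2]
grip_width: 0.0227
t 14.7833 tcp [ 0.4176 -0.3577  0.251 ] F [-0.095  -0.7304 -1.1899] w 0.022678367858215268
handle [ 0.4129 -0.3503  0.2538] tip [ 0.3928 -0.358   0.0632] flange [ 0.4132 -0.3506  0.2163] rodz [-0.0075  0.0068  0.9999] rodx [0.9595 0.2816 0.0053]
shift now-axes mm [ 2.684  34.2186  8.5404] turn share [ 0.0097  0.0167 -0.0051] shift final-axes mm [ 2.519  34.2684  8.3897]
```

```bash
python3 -m inch '[{"x":0.002,"y":0.016,"z":0.002,"wx":0.01,"wy":0.017,"wz":0,"jaw":0},{"x":0,"y":0.015,"z":0.002,"wx":0,"wy":0,"wz":0,"jaw":0},{"x":0,"y":0,"z":0,"wx":0,"wy":0,"wz":0,"jaw":0}]';  python3 - <<'E'
from h import *
show();need(np.array([.445,-.338,.2285]),Rz(16.5))
E
```

```text
time_s: 15.03
position: [0.4483, -0.3477, 0.2492]
tcp_rot: [[-0.294, 0.956, 0.012], [0.955, 0.294, -0.029], [-0.031, 0.004, -1.0]]
ft_force: [-0.6, 0.7, -0.5]
grip_width: 0.0226
t 15.0333 tcp [ 0.4483 -0.3477  0.2492] F [-0.641   0.7172 -0.4724] w 0.02259846005449385
handle [ 0.4436 -0.3402  0.2521] tip [ 0.4224 -0.3473  0.0616] flange [ 0.4437 -0.3404  0.2146] rodz [-0.0016  0.0035  1.    ] rodx [0.9595 0.2817 0.0006]
shift now-axes mm [ 2.4904  1.8976 23.5374] turn share [ 0.0008  0.0074 -0.0046] shift final-axes mm [ 2.3945  1.9139 23.546 ]
```

```bash
python3 -m inch '[{"x":0.003,"y":0.002,"z":0.007,"wx":0,"wy":0.007,"wz":0,"jaw":0},{"x":0,"y":0,"z":0.008,"wx":0,"wy":0,"wz":0,"jaw":0},{"x":0,"y":0,"z":0.006,"wx":0,"wy":0,"wz":0,"jaw":0},{"x":0,"y":0,"z":0,"wx":0,"wy":0,"wz":0,"jaw":0},{"x":0,"y":0,"z":0,"wx":0,"wy":0,"wz":0,"jaw":0}]';  python3 - <<'E'
from h import *
show();need(np.array([.445,-.338,.2275]),Rz(16.5))
E
```

```text
time_s: 15.45
position: [0.4479, -0.3448, 0.2258]
tcp_rot: [[-0.294, 0.956, 0.009], [0.955, 0.295, -0.025], [-0.027, 0.001, -1.0]]
ft_force: [0.1, -0.4, -0.9]
grip_width: 0.0229
t 15.45 tcp [ 0.4479 -0.3448  0.2258] F [ 0.0652 -0.3566 -0.9231] w 0.02292961969250883
handle [ 0.4433 -0.3374  0.2287] tip [ 0.4213 -0.3439  0.0383] flange [ 0.4432 -0.3374  0.1912] rodz [0.0022 0.0005 1.    ] rodx [ 0.9593  0.2824 -0.0022]
shift now-axes mm [-1.0389  1.5131  1.2718] turn share [-0.0044 -0.0003 -0.003 ] shift final-axes mm [-1.0411  1.5086  1.2754]
```

```bash
python3 -m inch '[{"x":-0.001,"y":0.0015,"z":0.0015,"wx":0,"wy":0,"wz":0,"jaw":0},{"x":0,"y":0,"z":0,"wx":0,"wy":0,"wz":0,"jaw":0},{"x":0,"y":0,"z":0.001,"wx":0,"wy":0,"wz":0,"jaw":0},{"x":0,"y":0,"z":0,"wx":0,"wy":0,"wz":0,"jaw":0},{"x":0,"y":0,"z":0,"wx":0,"wy":0,"wz":0,"jaw":0}]';  python3 - <<'E'
from h import *
show()
E
```

```text
time_s: 15.87
position: [0.449, -0.3463, 0.2246]
tcp_rot: [[-0.293, 0.956, 0.01], [0.956, 0.293, -0.027], [-0.028, 0.001, -1.0]]
ft_force: [0.1, 0.4, -1.3]
grip_width: 0.0229
t 15.8667 tcp [ 0.449  -0.3463  0.2246] F [ 0.1027  0.3976 -1.3192] w 0.022891121367924754
handle [ 0.4443 -0.3389  0.2275] tip [ 0.4225 -0.3455  0.037 ] flange [ 0.4443 -0.3389  0.19  ] rodz [0.0013 0.0018 1.    ] rodx [ 0.9597  0.2809 -0.0018]
```

```bash
for i in 1 2; do python3 -m inch '[{"x":0,"y":0,"z":0.001,"wx":0,"wy":0,"wz":0,"jaw":0},{"x":0,"y":0,"z":0,"wx":0,"wy":0,"wz":0,"jaw":0}]' | grep -E "pos|force"; done
```

```text
position: [0.4492, -0.3466, 0.2241]
ft_force: [-0.4, 0.6, -1.3]
position: [0.4493, -0.3468, 0.2242]
ft_force: [0.6, -0.2, -0.8]
```

```bash
python3 -m inch '[{"x":0,"y":0,"z":0,"wx":0,"wy":0,"wz":0,"jaw":40},{"x":0,"y":0,"z":0,"wx":0,"wy":0,"wz":0,"jaw":40},{"x":0,"y":0,"z":0,"wx":0,"wy":0,"wz":0,"jaw":60},{"x":0,"y":0,"z":0,"wx":0,"wy":0,"wz":0,"jaw":80},{"x":0,"y":0,"z":0,"wx":0,"wy":0,"wz":0,"jaw":80},{"x":0,"y":0,"z":0,"wx":0,"wy":0,"wz":0,"jaw":80}]'; python3 -m inch '[{"x":0,"y":0,"z":-0.02,"wx":0,"wy":0,"wz":0,"jaw":80},{"x":0,"y":0,"z":-0.03,"wx":0,"wy":0,"wz":0,"jaw":80},{"x":0,"y":0,"z":-0.036,"wx":0,"wy":0,"wz":0,"jaw":80},{"x":0,"y":0,"z":-0.036,"wx":0,"wy":0,"wz":0,"jaw":80},{"x":0,"y":0,"z":-0.036,"wx":0,"wy":0,"wz":0,"jaw":80},{"x":0,"y":-0.03,"z":-0.02,"wx":0,"wy":0,"wz":0,"jaw":80},{"x":0,"y":-0.03,"z":-0.0,"wx":0,"wy":0,"wz":0,"jaw":80},{"x":0,"y":-0.03,"z":-0.0,"wx":0,"wy":0,"wz":0,"jaw":80},{"x":0,"y":0,"z":0,"wx":0,"wy":0,"wz":0,"jaw":80}]'
python3 - <<'E'
from h import *
for n,b in(("scene",(185,118,80,80)),("top",(340,175,66,80))):
  im=arm.read_camera(n)[:,:,::-1];o=cv2.imread(n+"_raw.png");cv2.imwrite(n+"3_raw.png",im)
  x,y,w,h=b;d=cv2.absdiff(im,o)[y:y+h,x:x+w].max(2);print(n,(d>40).sum(),d.mean())
  for yy in range(0,46 if n=="scene" else 50,2): print(''.join('#' if v>40 else '.' for v in d[yy,:66]))
im=arm.read_camera("wrist");im=arm.read_camera("wrist")[:,:,::-1]
a=cv2.imread("scene3_raw.png")[115:200,185:270];b=cv2.imread("top3_raw.png")[165:250,330:415];c=cv2.imread("top3_raw.png")[90:200,200:310]
f=lambda i:cv2.resize(i,(266,266),interpolation=cv2.INTER_CUBIC)
cv2.imwrite("pics/end.png",np.vstack([np.hstack([f(a),f(b),f(c)]),cv2.resize(im,(798,330))[:0]]) if 0 else np.hstack([f(a),f(b),f(c)]))
E
```

```text
time_s: 16.7
position: [0.4496, -0.3471, 0.2236]
tcp_rot: [[-0.293, 0.956, 0.011], [0.956, 0.293, -0.029], [-0.031, 0.002, -1.0]]
ft_force: [0.1, 0.7, 0.7]
grip_width: 0.0683
time_s: 17.45
position: [0.36, -0.3686, 0.4079]
tcp_rot: [[-0.298, 0.955, 0.007], [0.954, 0.298, -0.028], [-0.029, -0.002, -1.0]]
ft_force: [0.3, 0.3, 0.2]
grip_width: 0.0678
scene 871 16.613125
..................................................................
..................................................................
..................................................................
..................................................................
...................................#..............................
...................................#..............................
....................................#.............................
........................##..........#.............................
....................................##............................
.....................................##........................###
............................................................
[... 1812 characters left out ...]
......#.......................
.........................................##.......................
..................................................................
..................................................................
..................................................................
............................................#####.................
..................................................................
..................................................................
.........................................##.......................
..................................................................
..................................................................
```

```bash
python3 - <<'E'
from h import *
t=cv2.imread("top3_raw.png");o=cv2.imread("top_raw.png");q=cv2.imread("top2_raw.png")
D=lambda a,b,x,y,r=18:(cv2.absdiff(a,b).max(2)[y-r:y+r,x-r:x+r]>40).sum()
for n,(x,y) in dict(green=(258,207),red=(283,201),jar=(223,237),mug=(300,240),lotion=(382,137),cards=(430,186),cup=(137,139),blocks=(206,92),balls=(282,85),stand=(372,208)).items(): print(n,D(t,o,x,y))
print("eye vs top2",D(t,q,252,182,14),"vs start",D(t,o,252,182,14))
d=cv2.absdiff(t,o).max(2)
for y in range(172,196): print(y,''.join('#' if v>25 else '.' for v in d[y,230:270]))
print(arm.observe()["time_s"],arm.observe()["qvel"])
E
```

```text
green 34
red 0
jar 0
mug 0
lotion 0
cards 146
cup 0
blocks 0
balls 0
stand 21
eye vs top2 0 vs start 209
172 .........................#############..
173 ...........###########################..
174 .....################################...
175 .....#####################..............
176 .....##########...#########.............
177 ......###........###########............
178 ................##############..........
179 ...............###############..........
180 ..............######......####..........
181 ...............####........####.........
182 ..............###..........####.........
183 ...............##..........####.........
184 ...............##...........###.........
185 ...............##..........###..........
186 ...............###.........###..........
187 ...............####.......####..........
188 ................#############...........
189 ................#############...........
190 .................##########.............
191 ..................#########.............
192 ....................#####...............
193 ........................................
194 ........................................
195 ........................................
17.65 [ 0.8227  0.6144 -0.0637 -0.0524  0.0891 -0.1366]
```

```bash
python3 - <<'E'
import cv2,numpy as np
for f in("top_raw.png","top2_raw.png","top3_raw.png"):
    im=cv2.imread(f)[165:210,410:450].astype(int);m=(im[:,:,2]>2.2*im[:,:,1]);m&=(im[:,:,2]>25);ys,xs=np.where(m);print(f,m.sum(),xs.mean()+410,ys.mean()+165,im[m].mean(0))
E
```

```text
top_raw.png 673 430.28974739970283 186.04309063893015 [ 23.59435364  28.18424963 122.05200594]
top2_raw.png 403 429.2332506203474 180.55086848635236 [ 25.42431762  30.05955335 124.73449132]
top3_raw.png 663 430.33785822021116 185.84615384615384 [ 26.11463047  30.93815988 129.30618401]
```

The card box's centroid is unchanged: the difference was the arm's shadow. Handing in.

```bash
python3 -c "
from workcell import arm
print(arm.sign_off())"
```

```text
the job is handed in; nothing more can be done
None
```

The tray of white rings is pulled out and the rod is back in its stand. I handed the job in at about 17.7 s of the 64 s; no verdict is reported.

**What I did:** I took the hooked rod out through the mouth of the dark stand, tilted it 42° and lowered the hook into the eye of the middle tray, the one with the white rings. I pulled until the eye had moved about 0.11 m. Then I lifted the hook clear, slid the rod back over the prongs, set it down, let go and backed off.

**Last checks:**
- **Tray:** In the top view the whole eye stands clear in front of the shelf edge, and it did not move after the hook let go. The joint cannot be read directly; I estimate it at 0.11 m or more against the 0.09 m needed.
- **Rod:** Both fixed cameras show the rod and stand as at the start, within about one pixel (roughly 3 mm). The weight reading did not clearly drop as the rod was set down, so I went by the height no longer falling. Those two pictures are the only confirmation that the flange rests on the prongs.
- **Other trays and bystanders:** The blocks and balls trays, mug, jar, lotion, cup and red ring show no change from the start.
    - The card box area differed because the arm's shadow lay on it; its measured centre is unchanged.
    - The green ring area differed by a few pixels, which I took for the arm's shadow too but did not check separately.

**Disagreements:**
- An early wrist-camera estimate put the eye about 15 mm too deep, because the arm was still creeping when the picture was taken. A close-up before lowering the hook corrected it.
- The gripper also shifted about 7 mm along the handle while closing. I allowed for that when putting the rod back.
- My final enlarged picture was refused by the viewer's limit of 12, so the last checks compared image pixels numerically instead.

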